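# Sort loose bolts by length into the rotary gauge sorter

## Robot

A 6-joint arm with a two-finger parallel gripper is mounted at the origin on a cart in front of the work surface, level with it; the furniture and walls round the work are solid. World frame = base frame: x ahead of the robot, y to its left, z up, the work surface at z = 0. Lengths are in m, angles in rad, forces in N, time in s.
With the tool pointing down it reaches from about 0.25 to 0.775 m from the base axis. Payload 4 kg.
Tool frame: the origin (TCP) lies on the centre line of the jaws, within the pads' length; the fingertips stand 8 mm ahead of it and the grasp point (between the pads) lies 11 mm behind it; z points along the fingers, y is the direction in which the jaws open and shut (so a half turn about z gives the same grasp; the last joint's range is limited). The gripper opens to 94 mm and grips with 3 to 60 N. Pads are 16 mm wide; open, the fingers measure 119 mm over their backs; the gripper's body (75 mm by 177 mm) begins 78 mm behind the grasp point.
Start: joints at [1.206, 0.087, 1.371, -0, 1.684, -0.103], TCP at [0.142, 0.531, 0.214] pointing down, gripper open.
Joint ranges: [-3.1, 3.1], [-0.76, 2.03], [0.27, 2.55], [-1.08, 4.22], [0.17, 2.65], [-2.57, 2.57]. Speed limits (rad/s): [2.79, 2.79, 3.14, 3.14, 3.14, 3.14].

## Interface

Orientations are given as [roll, pitch, yaw] about the fixed x, y, z axes, in that order (R = Rz(yaw) Ry(pitch) Rx(roll)).
In Python, from bench import robot gives the robot as it stands.
- The arm moves only by the shell command python3 -m crank 'ROWS' [OPENING]. ROWS is JSON, a list of rows, each a list of 4 numbers: the shift along the tool's x, y, z scaled (see below), then the turn about the tool's z scaled (see below). A call has exactly 10 rows; each row shifts and turns the commanded pose from where the row before left it, along the tool's axes as they then stand; what a row does not reach is not made up. The controller multiplies each number of a shift by 0.2 m and each number of a turn by pi/2 rad. A row lasts 1/8 s, in which the tool goes at most 62.5 mm and 10.7 degrees, less where a joint would pass 70% of its speed; a pose out of reach is approached as far as the arm can. A call with a number of a shift or a turn outside -1 to 1 is refused whole. A call with a gripper value outside its range is refused whole. OPENING is the gripper command: -1 is fully open, 1 is shut, values between are in proportion, set as the call begins (- or left out, the last holds). The fingers move at their own pace and stop on an object; the grip force is fixed at half the most. Time passes only in rows, so rows that do not move let the fingers close, or fill a call up. It gives the time, the measured TCP pose, the force and the opening at its end, in the units of the state.
- robot.get_obs(): the state, without advancing time (a new reading comes with each control period).
- robot.snapshot(name): name is "scene" or "side" or "wrist"; returns (picture, depth): 420x560x3 uint8, red, green, blue; 420x560 float32, m along the optical axis (not along the pixel's ray), 0 where there is no reading.
- robot.camera_params(name): a dict with "fx", "fy", "cx", "cy" (pixels), "world_from_camera" (4x4, takes a point from camera to world coordinates). Camera axes: x right, y down, z forward; pixel columns grow to the right and rows downward; lengths in m; the calibration is good to about 2 mm. The wrist camera is an equidistant fisheye: a pixel r from the principal point sees the ray r / f radians off the axis. A picture is of the moment at which its call begins: read the wrist's pose just before it. camera_params takes no time and is no camera call; for the wrist camera it gives the pose at the moment of the call.
- robot.close_job(): hands the job in, once; it reports no verdict.
The state is a dict: "time": time; "joint_positions": joint angles; "qvel": joint speeds; "joint_torque": joint torques, N m; "tool_pos": TCP position; "ee_rot": TCP orientation; "wrist_force": force on the tool from outside, world axes, zero at the start; "wrist_torque": the same for the moment, N m; "width": finger opening in m.
Only numpy, scipy, OpenCV 4.12 (cv2) and the standard library are available. Lean on these libraries where they do the work, as an engineer would, in place of code of your own. Each camera call takes 0.05 s, during which the arm holds its last target.

## Task

Sort all the loose steel bolts on the mat by length into the bolt sorter: turn its knob until the gauge slot that matches a bolt clicks under the window in the cover, and lay the bolt through it into the compartment below (long, medium and short bolts each have their own slot). When every bolt is in its own compartment, turn the knob to the closed position, with the pointer at the dot, so that the window is shut, and leave the other things on the bench where they are.

Things in the scene. Friction and masses are not known exactly. Their poses are not given: they have to be found in the camera images.
- sorter: the bolt sorter, a fixed device 226 x 226 x 90 mm: dark base, flat grey cover (top 53 mm above the worktop) on four posts, a drum in between, a black bar knob on top. Origin: on the knob axis, at worktop level; its -x side, with the window, faces the robot (yaw within 0.2 rad). Dark marks on the cover round the knob: a dot, then bars of half the bolts' lengths (36, 20, 28 mm)
- window (a point): centre of the loading window in the sorter's cover, level with the cover's top (53 mm above the worktop), 80 mm from the knob axis on the sorter's -x side. 34 mm wide along the sorter's x, 90 mm along its y; the only opening, so only the gauge slot that stands under it can be loaded. Axes as the sorter's
- drum (a joint): angle in rad of drum and knob, anticlockwise from above positive, range -0.05 to 3.19. A click detent holds it at 0 (closed: blank under the window, pointer at the dot), 1.047 (long slot under the window, pointer at the longest bar), 2.094 (short slot, shortest bar), 3.142 (medium slot, middle bar) and draws it in from 0.4 rad either side; 0.13 N m turns it on
- knob_grip (a point): the black knob, one with the drum: an upright bar 12 mm thick, 50 mm long, from 62 to 90 mm above the worktop, above the cover. The point lies on the turning axis, 78 mm above the worktop. Its axes turn with the drum and equal the sorter's at drum angle 0: the bar runs along its y (grip it across its x); the white pointer line on top points along its -y
- slot_long (a point): centre of the mouth of the long gauge slot in the drum, 48 mm above the worktop, 80 mm from the knob axis; under the window at drum angle 1.047. 82 mm long (along the sorter's y when under the window), 28 mm wide; below it the compartment, same outline, 38 mm deep. A level bolt let go in the window drops in; two fit; longer bolts do not go in
- slot_short (a point): centre of the mouth of the short gauge slot in the drum, 48 mm above the worktop, 80 mm from the knob axis; under the window at drum angle 2.094. 50 mm long (along the sorter's y when under the window), 28 mm wide; below it the compartment, same outline, 38 mm deep. A level bolt let go in the window drops in; two fit; longer bolts do not go in
- slot_medium (a point): centre of the mouth of the medium gauge slot in the drum, 48 mm above the worktop, 80 mm from the knob axis; under the window at drum angle 3.142. 66 mm long (along the sorter's y when under the window), 28 mm wide; below it the compartment, same outline, 38 mm deep. A level bolt let go in the window drops in; two fit; longer bolts do not go in
- bolt_mat: flat grey mat 270 x 280 x 2 mm, fixed, on which the bolts start; origin: centre of its underside
- bolt_long1_mid (a point): long plain steel hex-head bolt, 72 mm long over all, shank 10 mm thick, head 16 mm across flats (18.5 across corners) and 6.5 mm thick, 43 g; lies on its side, slightly tilted on its head (shank end down). Point: on the bolt's axis, half-way along its whole length; x runs along the bolt, away from the head. May be absent (None from the start)
- bolt_medium1_mid (a point): medium plain steel hex-head bolt, 56 mm long over all, shank 10 mm thick, head 16 mm across flats (18.5 across corners) and 6.5 mm thick, 34 g; lies on its side, slightly tilted on its head (shank end down). Point: on the bolt's axis, half-way along its whole length; x runs along the bolt, away from the head. May be absent (None from the start)
- bolt_short1_mid (a point): short plain steel hex-head bolt, 40 mm long over all, shank 10 mm thick, head 16 mm across flats (18.5 across corners) and 6.5 mm thick, 24 g; lies on its side, slightly tilted on its head (shank end down). Point: on the bolt's axis, half-way along its whole length; x runs along the bolt, away from the head. May be absent (None from the start)
- bolt_long2_mid (a point): long plain steel hex-head bolt, 72 mm long over all, shank 10 mm thick, head 16 mm across flats (18.5 across corners) and 6.5 mm thick, 43 g; lies on its side, slightly tilted on its head (shank end down). Point: on the bolt's axis, half-way along its whole length; x runs along the bolt, away from the head. May be absent (None from the start)
- bolt_medium2_mid (a point): medium plain steel hex-head bolt, 56 mm long over all, shank 10 mm thick, head 16 mm across flats (18.5 across corners) and 6.5 mm thick, 34 g; lies on its side, slightly tilted on its head (shank end down). Point: on the bolt's axis, half-way along its whole length; x runs along the bolt, away from the head. May be absent (None from the start)
- bolt_short2_mid (a point): short plain steel hex-head bolt, 40 mm long over all, shank 10 mm thick, head 16 mm across flats (18.5 across corners) and 6.5 mm thick, 24 g; lies on its side, slightly tilted on its head (shank end down). Point: on the bolt's axis, half-way along its whole length; x runs along the bolt, away from the head. May be absent (None from the start)
- small_weight: bystander: small steel calibration weight 18 x 18 x 29 mm, standing on the mat; origin at its underside
- hex_key: bystander: black L-shaped hex key 33 x 88 x 5 mm lying on the mat, long arm along its y; origin at the centre of its underside
- flask: bystander: clear conical flask, 63 mm wide, 106 mm tall, standing behind the work; origin at its underside

How it is judged:
By the outcome, as a careful person would: the job done as asked, in the order asked, and still so for the second after the job is handed in, with the robot touching nothing.
Of bolt_long1, bolt_medium1, bolt_short1, bolt_long2, bolt_medium2, bolt_short2 only 4 to 6 are there at a start; the rules pass over those that are not, and their reading is None.
At some moment in a run one of bolt_long1, bolt_medium1, bolt_short1, bolt_long2, bolt_medium2, bolt_short2 may be knocked a few centimetres aside while the robot is not near it.
Once in a run the grip may slacken for a moment while it holds something.
It also fails if it takes over 210 s, if anything falls off the work surface, if the arm or the gripper's body presses on something with over 40 N, if the wrist force passes 120 N, or if a joint passes its speed limit or range.

## Working session

There is one attempt and no reset: what is moved stays moved. The work goes in short steps, Python scripts to look and compute and a shell command to move; the robot and the scene stay as the last step left them, time stands still between calls to the robot, and variables do not carry over. Pictures are saved under pics/ and viewed, and the job is handed in when it is done.

```bash
ls; mkdir -p pics; python3 - <<'E'
from bench import robot
import cv2
o=robot.get_obs(); print({k:o[k] for k in o})
for n in ["scene","side","wrist"]:
    p,d=robot.snapshot(n); cv2.imwrite(f"pics/{n}0.png",p[:,:,::-1]); c=robot.camera_params(n); print(n,c)
E
```

```text
pics
{'time': 0.0, 'joint_positions': array([ 1.20591930e+00,  8.79624017e-02,  1.37225127e+00, -2.41754845e-05,
        1.68358188e+00, -1.03125600e-01]), 'qvel': array([ 0.00031785,  0.00062363, -0.00133921, -0.00088787,  0.00096644,
        0.0007396 ]), 'joint_torque': array([-3.24103585e-04, -3.40166438e+01, -3.02434015e+01,  7.17181969e-02,
        3.29015718e-02, -1.50947490e-04]), 'tool_pos': array([0.14216151, 0.53076286, 0.21230163]), 'ee_rot': array([-3.13939899e+00, -2.02871855e-04,  2.87983831e+00]), 'wrist_force': array([-0.53264947,  0.27221847,  0.27085709]), 'wrist_torque': array([ 0.00436261, -0.04810768, -0.01999374]), 'width': 0.09411618896592912}
scene {'fx': 489.6682250776192, 'fy': 489.6682250776192, 'cx': 281.0469085539923, 'cy': 199.10107141807484, 'world_from_camera': array([[ 0.83075879, -0.41406547,  0.37200755,  0.14435862],
       [-0.55655432, -0.62910129,  0.54265906, -0.54872031],
       [ 0.00933405, -0.65786119, -0.75308136,  0.8628541 ],
       [ 0.        ,  0.        ,  0.        ,  1.        ]])}
side {'fx': 397.6364271138037, 'fy': 397.6364271138037, 'cx': 274.73457083454235, 'cy': 210.79158009147537, 'world_from_camera': array([[ 0.56063314, -0.69840183,  0.44488804,  0.12175771],
       [-0.82802263, -0.47821199,  0.29273164, -0.2592445 ],
       [ 0.00830648, -0.53249243, -0.84639401,  0.86319121],
       [ 0.        ,  0.        ,  0.        ,  1.        ]])}
wrist {'fx': 325.19226210127806, 'fy': 325.19226210127806, 'cx': 281.177087242997, 'cy': 207.78772832776875, 'world_from_camera': array([[ 0.25919509,  0.92525668,  0.27698011,  0.06096039],
       [ 0.96581995, -0.24738064, -0.07742508,  0.55307684],
       [-0.00311855,  0.28758112, -0.95775121,  0.38274781],
       [ 0.        ,  0.        ,  0.        ,  1.        ]])}
```

View pics/scene0.png

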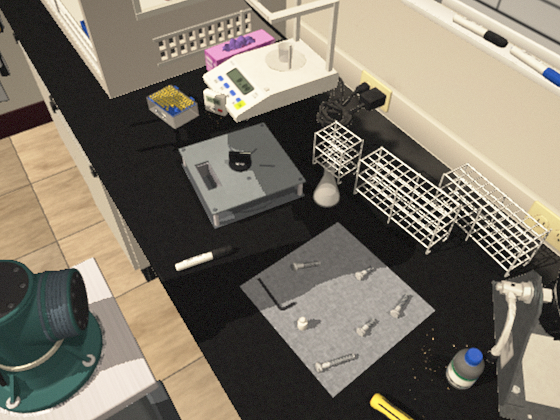

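View pics/side0.png

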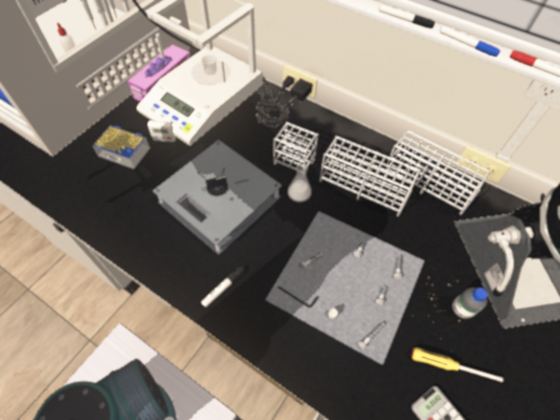

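View pics/wrist0.png

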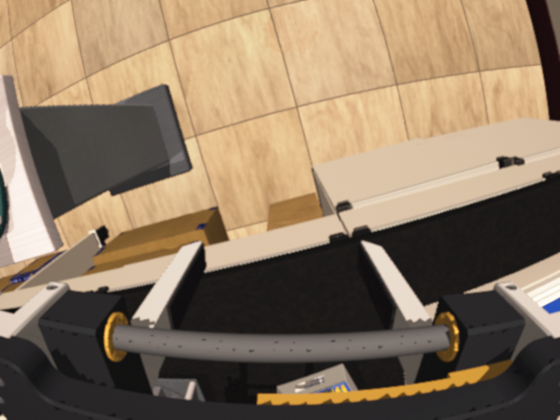

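```bash
cat > h.py <<'E'
from bench import robot
import numpy as np, cv2
from scipy.spatial.transform import Rotation as Ro
def ray(c,u,v,fish=False):
    x,y=(u-c['cx'])/c['fx'],(v-c['cy'])/c['fy']
    if fish:
        r=np.hypot(x,y); d=np.array([x/r*np.sin(r),y/r*np.sin(r),np.cos(r)]) if r>1e-9 else np.array([0,0,1.])
    else: d=np.array([x,y,1.])
    T=c['world_from_camera']; return T[:3,3],T[:3,:3]@d
def at(c,u,v,z,fish=False):
    o,d=ray(c,u,v,fish); return (o+d*(z-o[2])/d[2])
def crop(name,img,u0,v0,u1,v1,s):
    p=cv2.resize(img[v0:v1,u0:u1,::-1],None,fx=s,fy=s,interpolation=cv2.INTER_CUBIC)
    for u in range((u0+9)//10*10,u1,10):
        x=int((u-u0+.5)*s); cv2.line(p,(x,0),(x,4 if u%50 else 10),(0,255,255),1)
        if u%20==0: cv2.putText(p,str(u),(x-8,18),0,.33,(0,255,255),1)
    for v in range((v0+9)//10*10,v1,10):
        y=int((v-v0+.5)*s); cv2.line(p,(0,y),(4,y),(0,255,255),1)
        if v%20==0: cv2.putText(p,str(v),(6,y+4),0,.33,(0,255,255),1)
    cv2.imwrite(name,p)
E
python3 - <<'E'
from h import *
s=cv2.imread('pics/scene0.png')[:,:,::-1]
crop('pics/s_mat.png',s,240,220,440,395,4)
crop('pics/s_sort.png',s,175,115,310,225,5.9)
s=cv2.imread('pics/side0.png')[:,:,::-1]
crop('pics/d_mat.png',s,260,210,430,365,4.5)
crop('pics/d_sort.png',s,145,130,290,250,5)
E
```

```text
(no output)
```

View pics/s_mat.png

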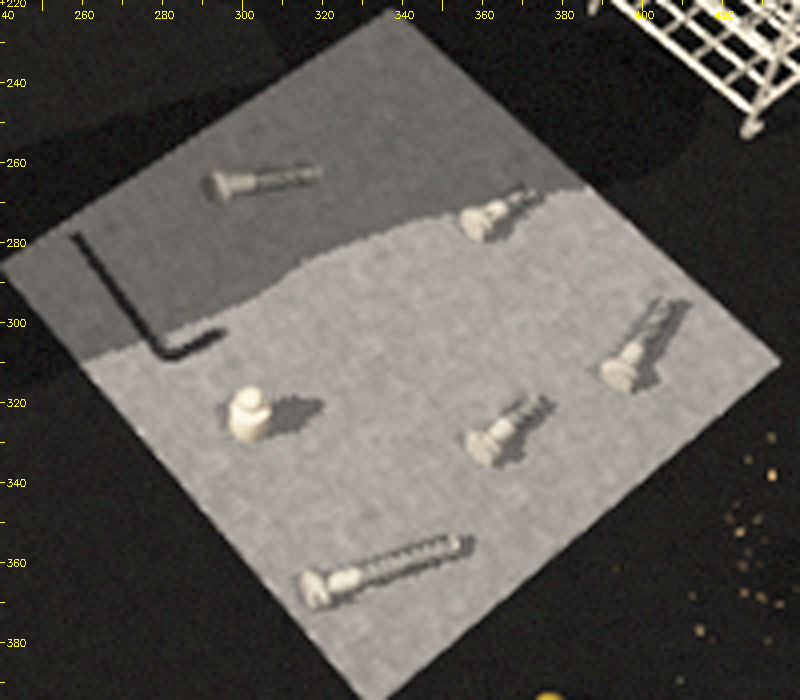

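View pics/s_sort.png

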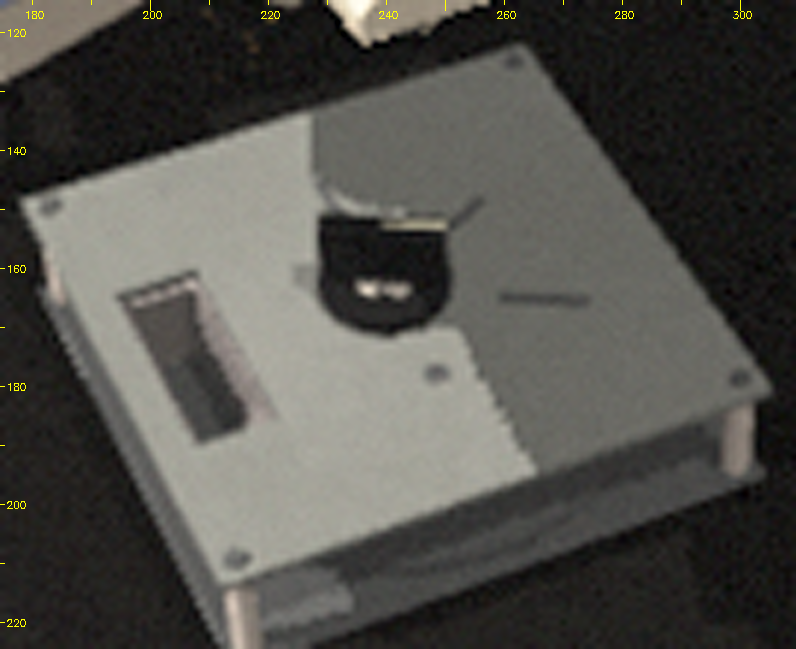

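View pics/d_mat.png

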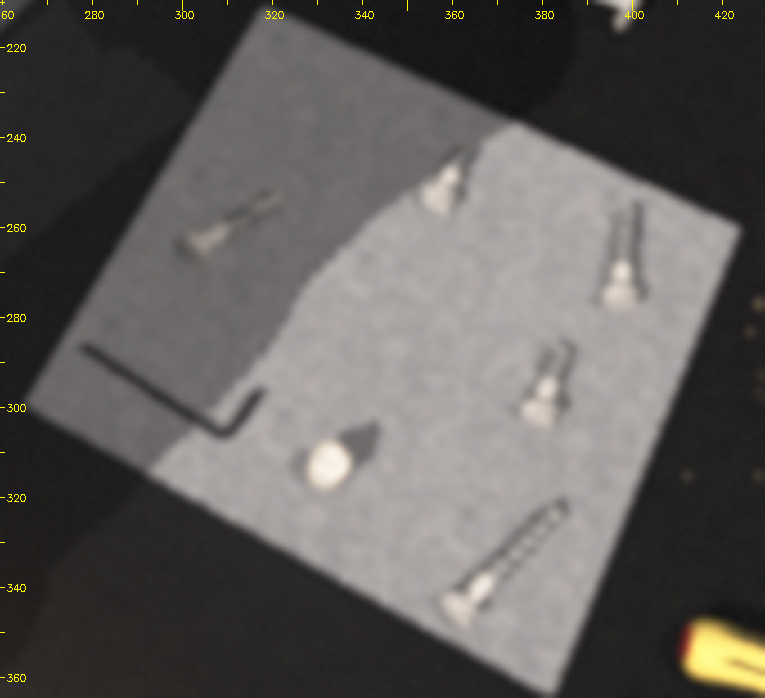

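View pics/d_sort.png

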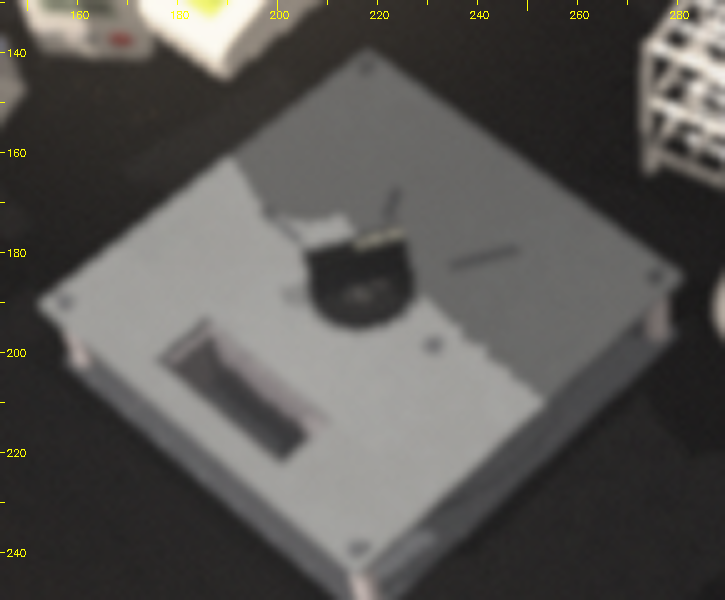

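```bash
python3 - <<'E'
from h import *
c=robot.camera_params('scene'); d=robot.camera_params('side')
def pr(n,cc,L,z):
    P=np.array([at(cc,u,v,z)[:3] for u,v in L]); print(n); print(P.round(4)); return P
# cover screws corners scene
P=pr('screws',c,[(183,149.5),(261.5,125),(300,178.5),(215,209)],.053); print(P.mean(0))
Q=pr('screws side',d,[(157.5,190),(218,143),(275.5,185),(216,239)],.053); print(Q.mean(0))
for P_ in(P,Q):
    # order: (-x,+y),(+x,+y),(+x,-y),(-x,-y)
    v=(P_[1]-P_[0]+P_[2]-P_[3]); w=(P_[0]-P_[3]+P_[1]-P_[2]); print(np.arctan2(v[1],v[0]),np.arctan2(-w[0],w[1]))
pr('win',c,[(195,164.5),(207.5,161),(221,185.5),(208.5,189.5)],.053)
pr('winside',d,[(176.5,201.5),(186,193.5),(209.5,214),(201,222)],.053)
pr('dot/long/short',c,[(248,177.5),(259,165),(274,166),(252,153),(256.5,148.5)],.053)
pr('knob pointer',c,[(239.5,152),(250,153)],.09)
pr('knob pointer side',d,[(216,178.5),(225,176)],.09)
E
```

```text
screws
[[0.4357 0.2959 0.053 ]
 [0.6416 0.2688 0.053 ]
 [0.6153 0.0629 0.053 ]
 [0.4098 0.0896 0.053 ]]
[0.52558563 0.17927961 0.053     ]
screws side
[[0.4337 0.2952 0.053 ]
 [0.6399 0.2679 0.053 ]
 [0.612  0.0623 0.053 ]
 [0.4077 0.0895 0.053 ]]
[0.52333776 0.17871815 0.053     ]
-0.12983098690012862 -0.126158499084582
-0.1321595258172023 -0.13006609546561804
win
[[0.4363 0.2345 0.053 ]
 [0.4661 0.2288 0.053 ]
 [0.4543 0.1428 0.053 ]
 [0.4251 0.1474 0.053 ]]
winside
[[0.4345 0.2335 0.053 ]
 [0.4656 0.2301 0.053 ]
 [0.452  0.1446 0.053 ]
 [0.4234 0.1471 0.053 ]]
dot/long/short
[[0.5178 0.1307 0.053 ]
 [0.5603 0.1511 0.053 ]
 [0.5878 0.1291 0.053 ]
 [0.5679 0.1946 0.053 ]
 [0.5852 0.2021 0.053 ]]
knob pointer
[[0.5264 0.1791 0.09  ]
 [0.5447 0.1632 0.09  ]]
knob pointer side
[[0.5243 0.177  0.09  ]
 [0.5426 0.1638 0.09  ]]
```

```bash
python3 - <<'E'
from h import *
c=robot.camera_params('scene'); d=robot.camera_params('side')
S={'A':[(292.5,266.5),(318.5,262.5)],'B':[(356,275),(373,267)],'C':[(391.5,314.5),(407,294)],'D':[(357.5,332),(373.5,318)],'E':[(316,366.5),(357,354.5)]}
D={'A':[(301.5,264.5),(321,253)],'B':[(356.5,254.5),(361.5,243.5)],'C':[(397,275.5),(397.5,255.5)],'D':[(379,302),(384,285.5)],'E':[(360.5,345),(385,321)]}
for k in S:
  for cc,L in((c,S),(d,D)):
    h=at(cc,*L[k][0],.011); t=at(cc,*L[k][1],.007); m=(h+t)/2; v=t-h
    print(k,'mid',m[:2].round(4),'len',np.linalg.norm(v[:2]).round(4),'dir',np.arctan2(v[1],v[0]).round(3))
for n,cc,u,v in(('w',c,301,327),('w',d,330,313)): print(n,at(cc,u,v,.01).round(4))
print('key',[at(cc,u,v,.004).round(3).tolist() for cc,u,v in((c,258,278),(c,281,308),(c,294,303),(d,278,286),(d,309,306))])
print('mat',[at(c,u,v,.002).round(3).tolist() for u,v in((337,223),(241,287),(434,309),(332,395))])
o=robot.get_obs();print(Ro.from_euler('xyz',o['ee_rot']).as_matrix().round(3))
E
```

```text
A mid [ 0.5084 -0.1111] len 0.0561 dir -0.359
A mid [ 0.509  -0.1101] len 0.0576 dir -0.389
B mid [ 0.6004 -0.1909] len 0.044 dir -0.063
B mid [ 0.5955 -0.1912] len 0.0354 dir 0.117
C mid [ 0.6078 -0.2871] len 0.061 dir 0.295
C mid [ 0.6079 -0.2853] len 0.0539 dir 0.391
D mid [ 0.5238 -0.2844] len 0.0463 dir 0.142
D mid [ 0.5242 -0.2854] len 0.0441 dir 0.175
E mid [ 0.4353 -0.3089] len 0.0798 dir -0.281
E mid [ 0.4347 -0.3089] len 0.0793 dir -0.263
w [ 0.419  -0.2206  0.01  ]
w [ 0.42   -0.2117  0.01  ]
key [[0.41, -0.082, 0.004], [0.412, -0.164, 0.004], [0.439, -0.169, 0.004], [0.41, -0.082, 0.004], [0.41, -0.165, 0.004]]
mat [[0.635, -0.056, 0.002], [0.371, -0.08, 0.002], [0.661, -0.33, 0.002], [0.393, -0.351, 0.002]]
[[-0.966  0.259 -0.001]
 [ 0.259  0.966 -0.002]
 [ 0.    -0.002 -1.   ]]
```

```bash
cat >> h.py <<'E'
def plan(x,y,z,yaw=None,show=True):
    o=robot.get_obs(); p=o['tool_pos']; R=Ro.from_euler('xyz',o['ee_rot']).as_matrix()
    cy=np.arctan2(R[1,0],R[0,0]); d=np.array([x,y,z])-p
    s=np.array([d[0]*np.cos(cy)+d[1]*np.sin(cy), d[0]*np.sin(cy)-d[1]*np.cos(cy), -d[2]])/.2
    print('t',round(o['time'],2),'pos',p.round(4),'yaw',round(cy,4),'w',round(o['width'],4),'F',o['wrist_force'].round(1))
    out=['before-turn shift',s.round(3),'minrows',round(np.linalg.norm(s)/.3125,1)]
    if yaw is not None:
        t=-((yaw-cy+np.pi)%(2*np.pi)-np.pi)/(np.pi/2)
        s2=np.array([d[0]*np.cos(yaw)+d[1]*np.sin(yaw), d[0]*np.sin(yaw)-d[1]*np.cos(yaw), -d[2]])/.2
        out+=['turn',round(t,3),'rows',round(abs(t)/.1187,1),'after-turn shift',s2.round(3)]
    print(*out)
E
python3 -m crank '[[-0.167,-0.245,0,0],[-0.167,-0.245,0,0],[-0.167,-0.245,0,0],[-0.167,-0.245,0,0],[-0.167,-0.245,0,0],[-0.167,-0.245,0,0],[-0.167,-0.245,0,0],[-0.167,-0.245,0,0],[-0.167,-0.245,0,0],[-0.167,-0.245,0,0]]' -1
python3 -c "
from h import *
plan(.435,-.309,.10,2.87)"
```

```text
time: 1.4
tool_pos: [0.3383, -0.0304, 0.2135]
ee_rot: [3.141, 0.001, 2.879]
wrist_force: [0.0, 0.3, 0.2]
width: 0.0939
t 1.4 pos [ 0.3383 -0.0304  0.2135] yaw 2.8792 w 0.0939 F [0.  0.3 0.2]
before-turn shift [-0.828 -1.22   0.567] minrows 5.1 turn 0.006 rows 0.0 after-turn shift [-0.84  -1.212  0.567]
```

```bash
python3 -m crank '[[-0.165,-0.244,0,0],[-0.165,-0.244,0.1,0],[-0.165,-0.244,0.1,0],[-0.165,-0.244,0.12,0],[-0.165,-0.244,0.12,0],[0,0,0.125,0.006],[0,0,0,0],[0,0,0,0],[0,0,0,0],[0,0,0,0]]' -0.06
python3 - <<'E'
from h import *
plan(.435,-.309,.10,2.87)
w=robot.camera_params('wrist'); p,_=robot.snapshot('wrist'); cv2.imwrite('pics/w1.png',p[:,:,::-1])
E
```

```text
time: 2.65
tool_pos: [0.4343, -0.3049, 0.1028]
ee_rot: [-3.14, 0.002, 2.871]
wrist_force: [-0.5, 0.7, 1.1]
width: 0.0494
t 2.65 pos [ 0.4343 -0.3049  0.1028] yaw 2.8711 w 0.0494 F [-0.5  0.7  1.1]
before-turn shift [-0.009 -0.019  0.014] minrows 0.1 turn 0.001 rows 0.0 after-turn shift [-0.009 -0.019  0.014]
```

View pics/w1.png

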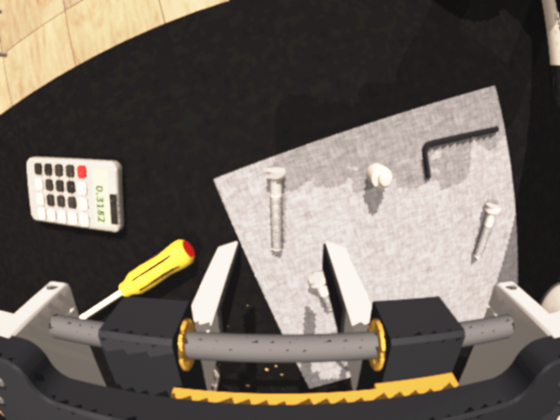

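```bash
python3 - <<'E'
from h import *
p=cv2.imread('pics/w1.png')[:,:,::-1]
crop('pics/w1c.png',p,210,140,360,260,5)
E
```

```text
(no output)
```

View pics/w1c.png

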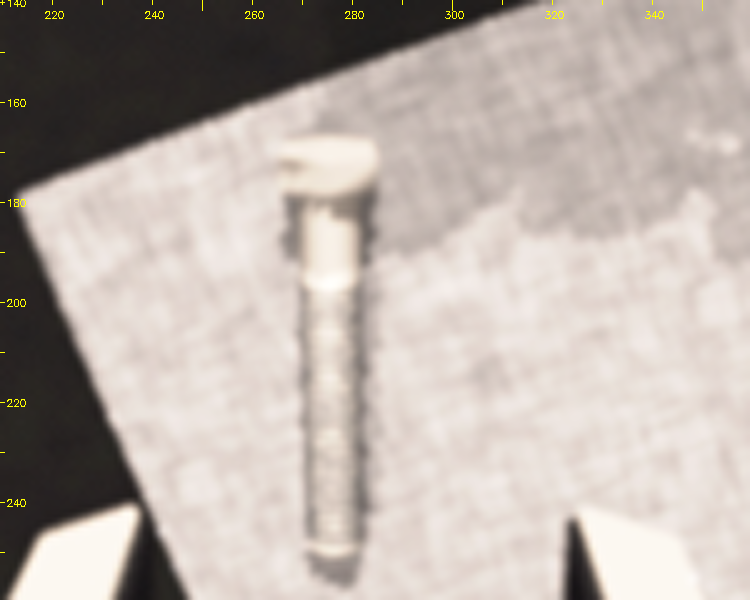

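```bash
cat >> h.py <<'E'
def wb(hu,hv,tu,tv,zh=.0125,zt=.007,name='wrist'):
    w=robot.camera_params(name); f=name=='wrist'
    h=at(w,hu,hv,zh,f);t=at(w,tu,tv,zt,f);v=t-h;m=(h+t)/2
    print('mid',m[:2].round(4),'len',round(np.linalg.norm(v[:2]),4),'dir',round(np.arctan2(v[1],v[0]),3)); return m,np.arctan2(v[1],v[0])
E
python3 - <<'E'
from h import *
m,a=wb(274.5,168.5,276,250.5)
plan(m[0],m[1],.0115,a+np.pi)
E
```

```text
mid [ 0.431  -0.3096] len 0.0748 dir -0.261
t 2.7 pos [ 0.4342 -0.3049  0.1025] yaw 2.8711 w 0.0499 F [0.7 0.3 0.7]
before-turn shift [ 0.009 -0.027  0.455] minrows 1.5 turn -0.006 rows 0.1 after-turn shift [ 0.009 -0.027  0.455]
```

```bash
python3 -m crank '[[0.003,-0.027,0.1,0],[0,0,0.15,0],[0,0,0.13,0],[0,0,0.07,0],[0,0,0,0],[0,0,0,0],[0,0,0,0],[0,0,0,0],[0,0,0,0],[0,0,0,0]]'
python3 -c "
from h import *
plan(.432,-.3095,.0115,2.88)"
```

```text
time: 3.95
tool_pos: [0.4317, -0.3099, 0.0113]
ee_rot: [3.142, 0.0, 2.87]
wrist_force: [-0.1, 0.7, 0.0]
width: 0.0497
t 3.95 pos [ 0.4317 -0.3099  0.0113] yaw 2.8703 w 0.0497 F [-0.1  0.7  0. ]
before-turn shift [-0.001  0.003 -0.001] minrows 0.0 turn -0.006 rows 0.1 after-turn shift [-0.001  0.003 -0.001]
```

```bash
python3 -m crank '[[0,0,0,0],[0,0,0,0],[0,0,0,0],[0,0,0,0],[0,0,0,0],[0,0,0,0],[0,0,-0.1,0],[0,0,-0.2,0],[0,0,-0.2,0],[0,0,-0.05,0]]' 1
python3 -c "
from h import *
plan(.4452,.1894,.12,1.44)"
```

```text
time: 5.2
tool_pos: [0.433, -0.3112, 0.1244]
ee_rot: [-3.139, 0.005, 2.87]
wrist_force: [0.1, -0.4, -0.5]
width: 0.0089
t 5.2 pos [ 0.433  -0.3112  0.1244] yaw 2.8704 w 0.0089 F [ 0.1 -0.4 -0.5]
before-turn shift [0.612 2.428 0.022] minrows 8.0 turn 0.911 rows 7.7 after-turn shift [ 2.489 -0.266  0.022]
```

```bash
python3 -m crank '[[0.068,0.27,0,0],[0.068,0.27,0,0],[0.068,0.27,0,0],[0.068,0.27,0,0],[0.068,0.27,0,0],[0.068,0.27,0,0],[0.068,0.27,0,0],[0.068,0.27,0,0],[0.068,0.268,0,0],[0,0,0,0.114]]'
python3 -m crank '[[0,0,0,0.114],[0,0,0,0.114],[0,0,0.03,0.114],[0,0,0.05,0.114],[0,0,0.05,0.114],[0,0,0,0.114],[0,0,0,0.113],[0,0,0,0],[0,0,0,0],[0,0,0,0]]'
python3 - <<'E'
from h import *
plan(.4452,.1894,.064,1.44)
for n in['wrist','scene','side']:
    p,_=robot.snapshot(n); cv2.imwrite(f'pics/{n}2.png',p[:,:,::-1])
    if n=='scene': crop('pics/scene2c.png',p,150,90,310,220,5)
E
```

```text
time: 6.45
tool_pos: [0.4424, 0.194, 0.1193]
ee_rot: [-3.14, -0.003, 2.692]
wrist_force: [-0.5, -0.9, -0.5]
width: 0.0089
time: 7.7
tool_pos: [0.4437, 0.1906, 0.095]
ee_rot: [-3.141, 0.0, 1.441]
wrist_force: [0.0, -0.6, -0.3]
width: 0.0093
t 7.7 pos [0.4437 0.1906 0.095 ] yaw 1.4407 w 0.0093 F [ 0.  -0.6 -0.3]
before-turn shift [-0.005  0.008  0.155] minrows 0.5 turn 0.0 rows 0.0 after-turn shift [-0.005  0.008  0.155]
```

View pics/wrist2.png

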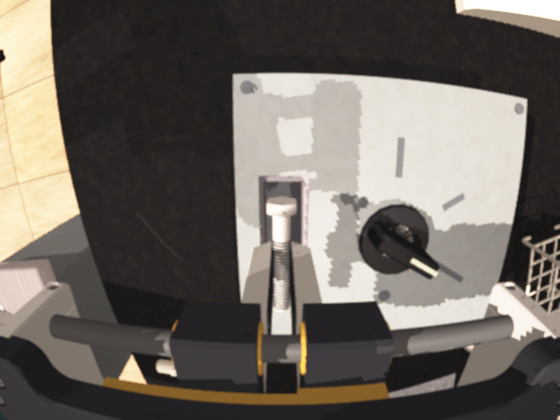

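View pics/scene2c.png

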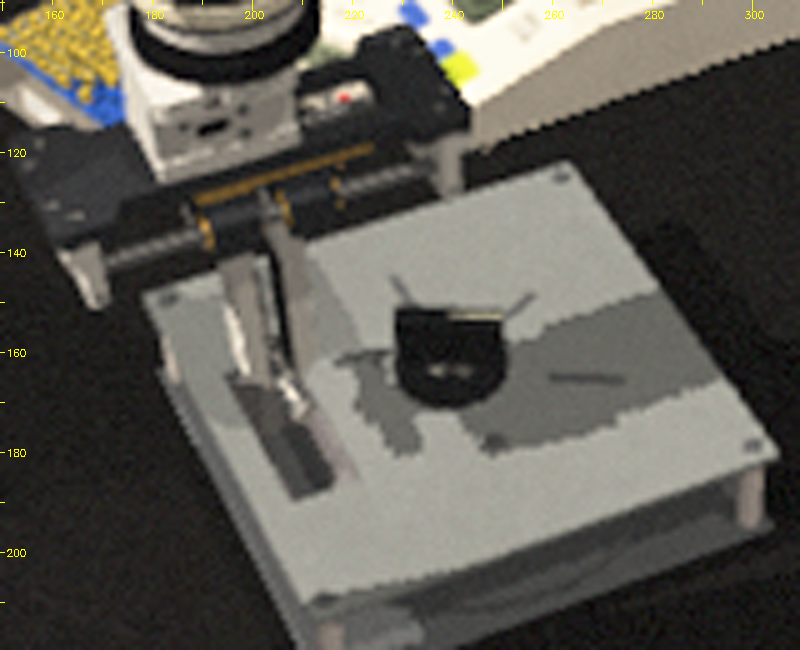

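```bash
python3 - <<'E'
from h import *
p=cv2.imread('pics/wrist2.png')[:,:,::-1]
crop('pics/wrist2c.png',p,230,150,340,330,4)
w=robot.camera_params('wrist')
for u,v in((261,177),(313,174),(247.5,87),(519,108),(383,296)): print(at(w,u,v,.053,True).round(4))
a=-.13;c=np.array([.5245,.179]);R=np.array([[np.cos(a),-np.sin(a)],[np.sin(a),np.cos(a)]])
for q in((-.097,.045),(-.063,.045),(-.08,0),(-.104,.104),(.104,.104)):print(q,c+R@q)
print(at(w,281,200,.09,True),at(w,282,311,.08,True))
E
```

```text
[0.4359 0.2338 0.053 ]
[0.4706 0.2313 0.053 ]
[0.4356 0.294  0.053 ]
[0.6413 0.2672 0.053 ]
[0.517  0.1277 0.053 ]
(-0.097, 0.045) [0.43415203 0.2361948 ]
(-0.063, 0.045) [0.46786514 0.23178724]
(-0.08, 0) [0.44517505 0.18937073]
(-0.104, 0.104) [0.43485951 0.29560439]
(0.104, 0.104) [0.64110439 0.26864049]
[0.44844401 0.226353   0.09      ] [0.43845193 0.14558072 0.08      ]
```

View pics/wrist2c.png

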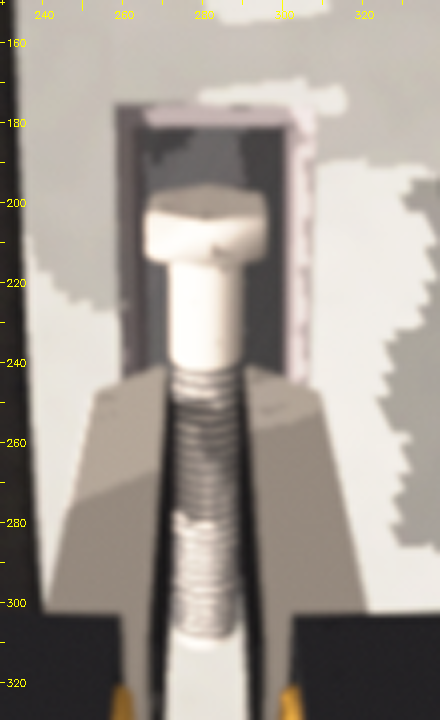

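```bash
python3 - <<'E'
from h import *
w=robot.camera_params('wrist')
print(at(w,281,207,.0925+.008,True),at(w,282,309,.0925,True),at(w,281,198,.0925-.008,True))
plan(.4452,.1894,.064,1.44)
E
```

```text
[0.44832866 0.2254138  0.1005    ] [0.43976719 0.15582531 0.0925    ] [0.44839725 0.22603363 0.0845    ]
t 7.85 pos [0.4439 0.1907 0.0953] yaw 1.44 w 0.0089 F [-0.  -0.7 -0.9]
before-turn shift [-0.006  0.007  0.157] minrows 0.5 turn -0.0 rows 0.0 after-turn shift [-0.006  0.007  0.157]
```

```bash
python3 -m crank '[[-0.002,0.005,0.08,0],[0,0,0.06,0],[0,0,0.022,0],[0,0,0,0],[0,0,0,0],[0,0,0,0],[0,0,0,0],[0,0,0,0],[0,0,0,0],[0,0,0,0]]'
python3 -m crank '[[0,0,0,0],[0,0,0,0],[0,0,0,0],[0,0,0,0],[0,0,-0.1,0],[0,0,-0.25,0],[0,0,-0.25,0],[0,0,-0.05,0],[0,0,0,0],[0,0,0,0]]' 0.3
python3 - <<'E'
from h import *
plan(.4452,.1894,.064,1.44)
for n in['wrist','scene']:
    p,_=robot.snapshot(n); cv2.imwrite(f'pics/{n}3.png',p[:,:,::-1])
    if n=='scene': crop('pics/scene3c.png',p,150,90,310,220,5)
E
```

```text
time: 9.1
tool_pos: [0.4448, 0.1902, 0.0629]
ee_rot: [3.142, -0.0, 1.439]
wrist_force: [-0.0, 0.9, -0.2]
width: 0.0088
time: 10.35
tool_pos: [0.4437, 0.1898, 0.1906]
ee_rot: [-3.138, 0.002, 1.439]
wrist_force: [-0.9, -0.4, -0.2]
width: 0.0331
t 10.35 pos [0.4437 0.1898 0.1906] yaw 1.4394 w 0.0331 F [-0.9 -0.4 -0.2]
before-turn shift [-0.001  0.008  0.633] minrows 2.0 turn -0.0 rows 0.0 after-turn shift [-0.001  0.008  0.633]
```

View pics/wrist3.png

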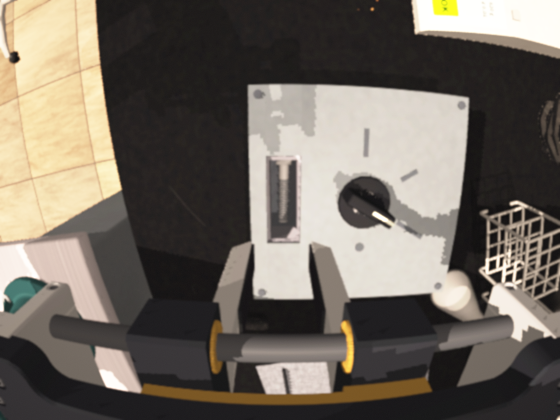

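View pics/scene3.png

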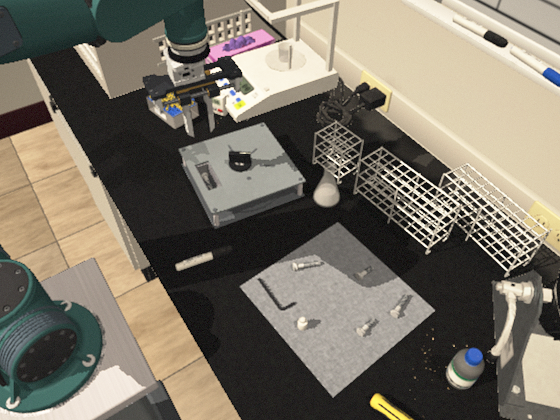

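```bash
python3 - <<'E'
from h import *
p,d=robot.snapshot('wrist'); w=robot.camera_params('wrist')
def pt(u,v):
    o,r=ray(w,u,v,True); T=w['world_from_camera']; cz=(T[:3,:3].T@r)[2]; return (o+r*d[v,u]/cz).round(4)
for u,v in((283,165),(283,180),(283,200),(283,215),(275,225),(310,190),(365,200),(260,120)): print(u,v,d[v,u],pt(u,v))
crop('pics/w3c.png',p,240,140,430,260,4.2)
E
```

```text
283 165 0.33731276 [0.449  0.2188 0.0252]
283 180 0.34439605 [0.4469 0.2024 0.0229]
283 200 0.35549334 [0.4439 0.1793 0.0184]
283 215 0.35868925 [0.4417 0.1628 0.0201]
275 225 0.37386 [0.4306 0.1484 0.009 ]
310 190 0.3180893 [0.4726 0.1951 0.0514]
365 200 0.2819357 [0.5185 0.1894 0.0889]
260 120 0.2965025 [0.4339 0.269  0.0535]
```

View pics/w3c.png

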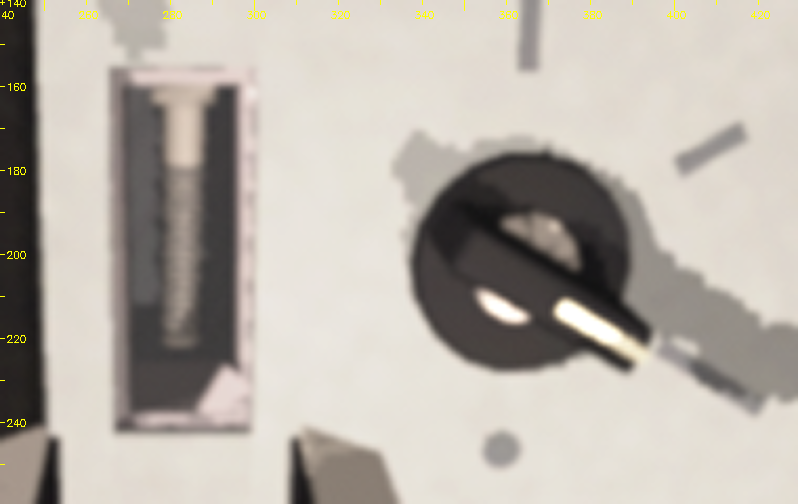

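```bash
python3 -c "
from h import *
plan(.5245,.179,.0745,2.488)"
```

```text
t 10.5 pos [0.4439 0.1899 0.1909] yaw 1.4394 w 0.0331 F [-0.1 -0.2 -0.4]
before-turn shift [-0.001  0.407  0.582] minrows 2.3 turn -0.668 rows 5.6 after-turn shift [-0.353  0.202  0.582]
```

```bash
python3 -m crank '[[0,0.2,0,0],[0,0.207,0,0],[0,0,0,-0.112],[0,0,0.05,-0.112],[0,0,0.1,-0.111],[0,0,0.1,-0.111],[0,0,0.1,-0.111],[0,0,0,-0.111],[0,0,0,0],[0,0,0,0]]' 0.1
python3 - <<'E'
from h import *
plan(.5245,.179,.0745,2.488)
p,d=robot.snapshot('wrist');cv2.imwrite('pics/w4.png',p[:,:,::-1])
E
```

```text
time: 11.75
tool_pos: [0.5255, 0.1795, 0.1228]
ee_rot: [-3.142, -0.0, 2.486]
wrist_force: [-0.3, -0.5, -0.6]
width: 0.0422
t 11.75 pos [0.5255 0.1795 0.1228] yaw 2.4862 w 0.0422 F [-0.3 -0.5 -0.6]
before-turn shift [ 0.002 -0.005  0.241] minrows 0.8 turn -0.001 rows 0.0 after-turn shift [ 0.002 -0.005  0.241]
```

View pics/w4.png

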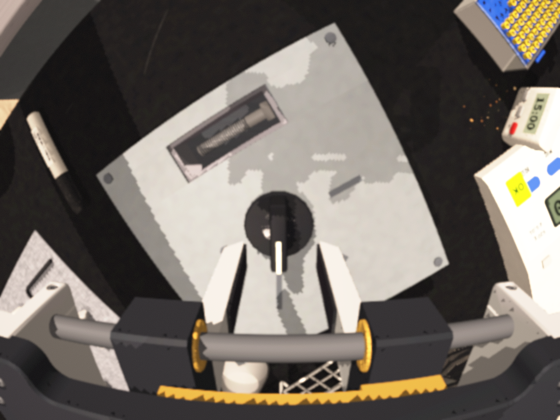

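```bash
python3 -m crank '[[0.002,-0.004,0.1,0],[0,0,0.1,0],[0,0,0.041,0],[0,0,0,0],[0,0,0,0],[0,0,0,0],[0,0,0,0],[0,0,0,0],[0,0,0,0],[0,0,0,0]]'
python3 -m crank '[[0,0,0,0],[0,0,0,0],[0,0,0,0],[0,0,0,0],[0,0,0,-0.111],[0,0,0,-0.111],[0,0,0,-0.111],[0,0,0,-0.111],[0,0,0,-0.111],[0,0,0,-0.112]]' 1
python3 - <<'E'
from h import *
plan(.5245,.179,.0745,3.535)
E
```

```text
time: 13.05
tool_pos: [0.5247, 0.1791, 0.0747]
ee_rot: [-3.142, -0.0, 2.489]
wrist_force: [-0.0, 0.1, -0.5]
width: 0.0421
time: 14.3
tool_pos: [0.5238, 0.1776, 0.0746]
ee_rot: [-3.14, -0.003, -2.741]
wrist_force: [-3.3, -4.8, 2.4]
width: 0.0116
t 14.3 pos [0.5238 0.1776 0.0746] yaw -2.7414 w 0.0116 F [-3.3 -4.8  2.4]
before-turn shift [-0.006  0.005  0.001] minrows 0.0 turn 0.004 rows 0.0 after-turn shift [-0.006  0.005  0.001]
```

```bash
python3 -m crank '[[0,0,0,0],[0,0,0,0],[0,0,0,0],[0,0,-0.1,0],[0,0,-0.25,0],[0,0,-0.25,0],[0,0,-0.05,0],[0,0,0,0],[0,0,0,0],[0,0,0,0]]' 0.1
python3 - <<'E'
from h import *
plan(.524,-.285,.11,3.30)
p,d=robot.snapshot('wrist');cv2.imwrite('pics/w5.png',p[:,:,::-1])
p,d=robot.snapshot('scene');crop('pics/s5.png',p,240,220,440,395,4)
E
```

```text
time: 15.55
tool_pos: [0.5238, 0.1789, 0.2024]
ee_rot: [3.141, -0.004, -2.747]
wrist_force: [-1.3, 0.1, 0.6]
width: 0.0423
t 15.55 pos [0.5238 0.1789 0.2024] yaw -2.7469 w 0.0423 F [-1.3  0.1  0.6]
before-turn shift [ 0.891 -2.142  0.462] minrows 7.6 turn 0.15 rows 1.3 after-turn shift [ 0.365 -2.291  0.462]
```

View pics/w5.png

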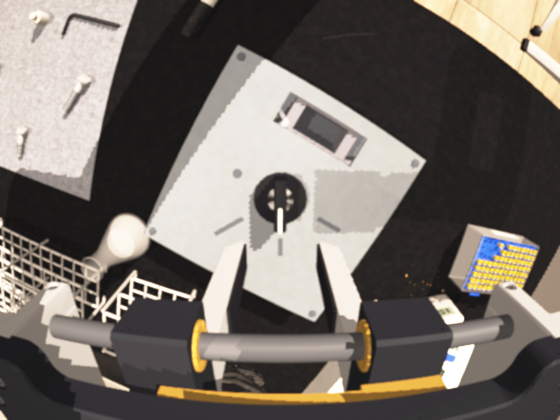

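View pics/s5.png

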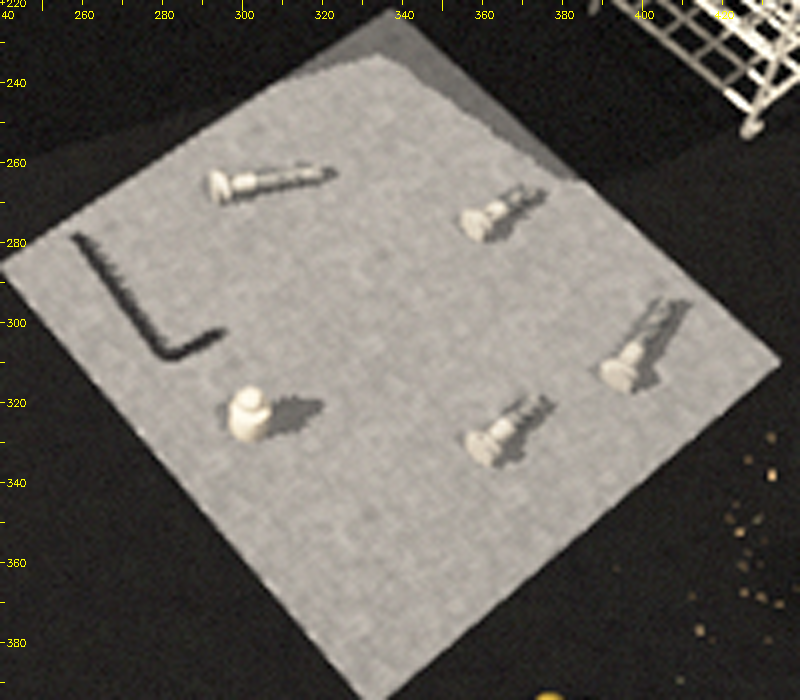

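```bash
python3 -m crank '[[0.111,-0.268,0,0],[0.111,-0.268,0,0],[0.111,-0.268,0,0],[0.111,-0.268,0,0],[0.111,-0.268,0,0],[0.111,-0.268,0.05,0],[0.111,-0.268,0.1,0],[0.111,-0.268,0.1,0],[0,0,0.1,0.075],[0,0,0.1,0.075]]' 0
python3 -m crank '[[0,0,0,0],[0,0,0,0],[0,0,0,0],[0,0,0,0],[0,0,0,0],[0,0,0,0],[0,0,0,0],[0,0,0,0],[0,0,0,0],[0,0,0,0]]' 0
python3 - <<'E'
from h import *
plan(.524,-.285,.0115,3.30)
p,d=robot.snapshot('wrist');cv2.imwrite('pics/w6.png',p[:,:,::-1]);crop('pics/w6c.png',p,200,130,360,260,5)
E
```

```text
time: 16.9
tool_pos: [0.5251, -0.286, 0.113]
ee_rot: [3.14, -0.001, -2.988]
wrist_force: [-0.4, -0.3, -0.4]
width: 0.047
time: 18.15
tool_pos: [0.5257, -0.285, 0.1146]
ee_rot: [3.141, 0.0, -2.982]
wrist_force: [-0.0, 0.2, -0.1]
width: 0.0468
t 18.15 pos [ 0.5257 -0.285   0.1146] yaw -2.9824 w 0.0468 F [-0.   0.2 -0.1]
before-turn shift [0.008 0.001 0.516] minrows 1.7 turn 0.0 rows 0.0 after-turn shift [0.008 0.001 0.516]
```

View pics/w6c.png

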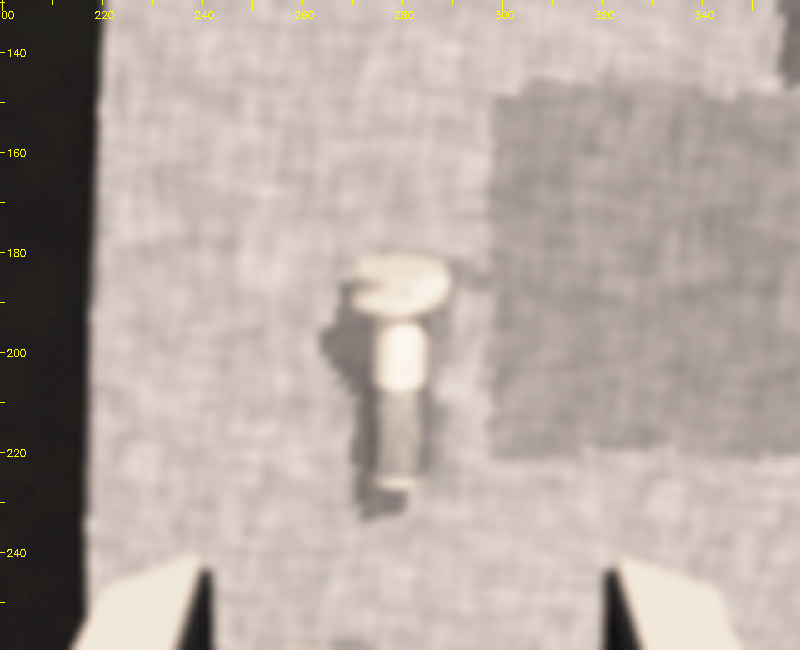

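```bash
python3 - <<'E'
from h import *
m,a=wb(280,182.5,279.5,227)
plan(m[0],m[1],.0115,a+np.pi)
E
```

```text
mid [ 0.522  -0.2872] len 0.0425 dir 0.146
t 18.2 pos [ 0.5257 -0.285   0.1147] yaw -2.9824 w 0.0472 F [ 0.1 -0.3  0.4]
before-turn shift [ 0.02  -0.008  0.516] minrows 1.7 turn 0.008 rows 0.1 after-turn shift [ 0.019 -0.008  0.516]
```

```bash
python3 -m crank '[[0.016,-0.008,0.15,0.008],[0,0,0.2,0],[0,0,0.12,0],[0,0,0.046,0],[0,0,0,0],[0,0,0,0],[0,0,0,0],[0,0,0,0],[0,0,0,0],[0,0,0,0]]'
python3 -m crank '[[0,0,0,0],[0,0,0,0],[0,0,0,0],[0,0,0,0],[0,0,0,0],[0,0,-0.1,0],[0,0,-0.2,0],[0,0,-0.2,0],[0,0,-0.05,0],[0,0,0,0]]' 1
python3 - <<'E'
from h import *
plan(.4452,.1894,.12,1.44)
E
```

```text
time: 19.45
tool_pos: [0.5228, -0.2871, 0.0115]
ee_rot: [3.141, 0.0, -2.995]
wrist_force: [-0.3, 0.6, 0.1]
width: 0.0472
time: 20.7
tool_pos: [0.5228, -0.2871, 0.1214]
ee_rot: [-3.141, 0.0, -2.995]
wrist_force: [-0.1, -1.1, -1.3]
width: 0.009
t 20.7 pos [ 0.5228 -0.2871  0.1214] yaw -2.995 w 0.009 F [-0.1 -1.1 -1.3]
before-turn shift [0.036 2.414 0.007] minrows 7.7 turn 1.177 rows 9.9 after-turn shift [ 2.312 -0.696  0.007]
```

```bash
python3 -m crank '[[0.004,0.268,0,0],[0.004,0.268,0,0],[0.004,0.268,0,0],[0.004,0.268,0,0],[0.004,0.268,0,0],[0.004,0.268,0,0],[0.004,0.268,0,0],[0.004,0.268,0,0],[0.004,0.268,0,0],[0,0,0,0.117]]'
python3 -m crank '[[0,0,0,0.118],[0,0,0,0.118],[0,0,0,0.118],[0,0,0.03,0.118],[0,0,0.05,0.118],[0,0,0.05,0.118],[0,0,0,0.118],[0,0,0,0.118],[0,0,0,0.117],[0,0,0,0]]'
python3 - <<'E'
from h import *
plan(.4452,.1894,.063,1.44)
p,d=robot.snapshot('wrist');cv2.imwrite('pics/w7.png',p[:,:,::-1]);crop('pics/w7c.png',p,210,150,350,330,3.3)
E
```

```text
time: 21.95
tool_pos: [0.4426, 0.192, 0.1186]
ee_rot: [-3.141, -0.005, 3.105]
wrist_force: [0.6, -0.4, 0.1]
width: 0.0087
time: 23.2
tool_pos: [0.4437, 0.1886, 0.093]
ee_rot: [-3.137, 0.002, 1.44]
wrist_force: [-0.6, -0.1, 0.4]
width: 0.0088
t 23.2 pos [0.4437 0.1886 0.093 ] yaw 1.44 w 0.0088 F [-0.6 -0.1  0.4]
before-turn shift [0.005 0.007 0.15 ] minrows 0.5 turn -0.0 rows 0.0 after-turn shift [0.005 0.007 0.15 ]
```

View pics/w7c.png

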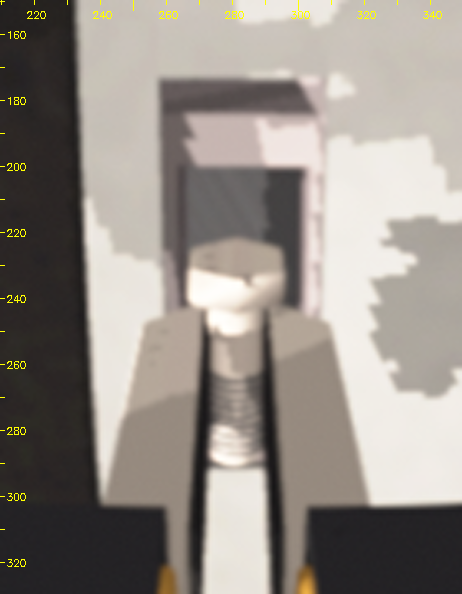

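```bash
python3 - <<'E'
from h import *
w=robot.camera_params('wrist'); z=.093-.008+.0045
print(at(w,281,232,z+.008,True),at(w,281,222,z-.008,True),at(w,281,290,z,True))
print(at(w,281,200,.048,True), 'expect slot edge y',.1894+.025*np.cos(.13))
plan(.4452,.1894,.063,1.44)
E
```

```text
[0.44649713 0.20894707 0.0975    ] [0.4464494  0.20912177 0.0815    ] [0.44101476 0.16743844 0.0895    ]
[0.44685403 0.21333557 0.048     ] expect slot edge y 0.21418904734286973
t 23.25 pos [0.4439 0.1887 0.0935] yaw 1.4409 w 0.0091 F [-0.1 -0.4 -0.1]
before-turn shift [0.004 0.006 0.152] minrows 0.5 turn 0.001 rows 0.0 after-turn shift [0.004 0.006 0.152]
```

```bash
python3 -m crank '[[0.005,0.005,0.08,0],[0,0,0.05,0],[0,0,0.022,0],[0,0,0,0],[0,0,0,0],[0,0,0,0],[0,0,0,0],[0,0,0,0],[0,0,0,0],[0,0,0,0]]'
python3 -m crank '[[0,0,0,0],[0,0,0,0],[0,0,0,0],[0,0,0,0],[0,0,-0.1,0],[0,0,-0.25,0],[0,0,-0.25,0],[0,0,-0.05,0],[0,0,0,0],[0,0,0,0]]' 0.3
python3 - <<'E'
from h import *
plan(.598,-.191,.11,0)
p,d=robot.snapshot('wrist');cv2.imwrite('pics/w8.png',p[:,:,::-1]);crop('pics/w8c.png',p,240,140,430,260,4.2)
p,d=robot.snapshot('scene');crop('pics/s8.png',p,240,220,440,395,4)
E
```

```text
time: 24.5
tool_pos: [0.4463, 0.1899, 0.0651]
ee_rot: [3.142, -0.0, 1.438]
wrist_force: [0.3, 0.7, -0.1]
width: 0.0089
time: 25.75
tool_pos: [0.4452, 0.1896, 0.1927]
ee_rot: [-3.138, 0.002, 1.438]
wrist_force: [0.4, -0.9, -0.8]
width: 0.0329
t 25.75 pos [0.4452 0.1896 0.1927] yaw 1.4378 w 0.0329 F [ 0.4 -0.9 -0.8]
before-turn shift [-1.785  1.01   0.414] minrows 6.7 turn 0.915 rows 7.7 after-turn shift [0.764 1.903 0.414]
```

View pics/w8c.png

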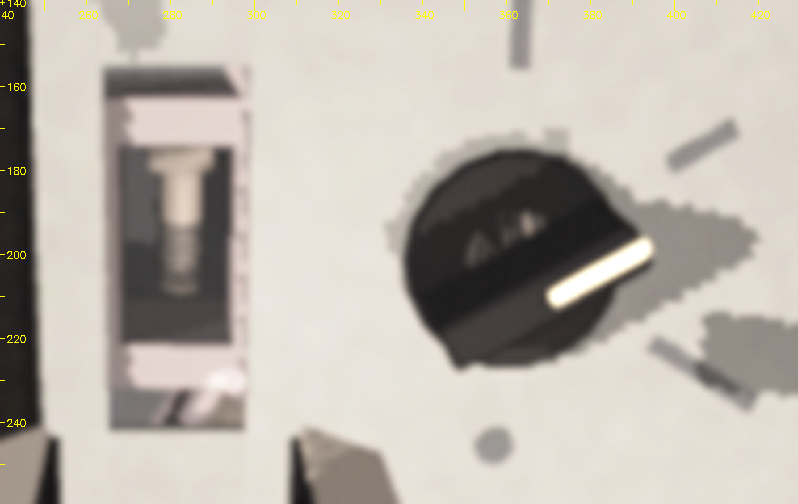

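View pics/s8.png

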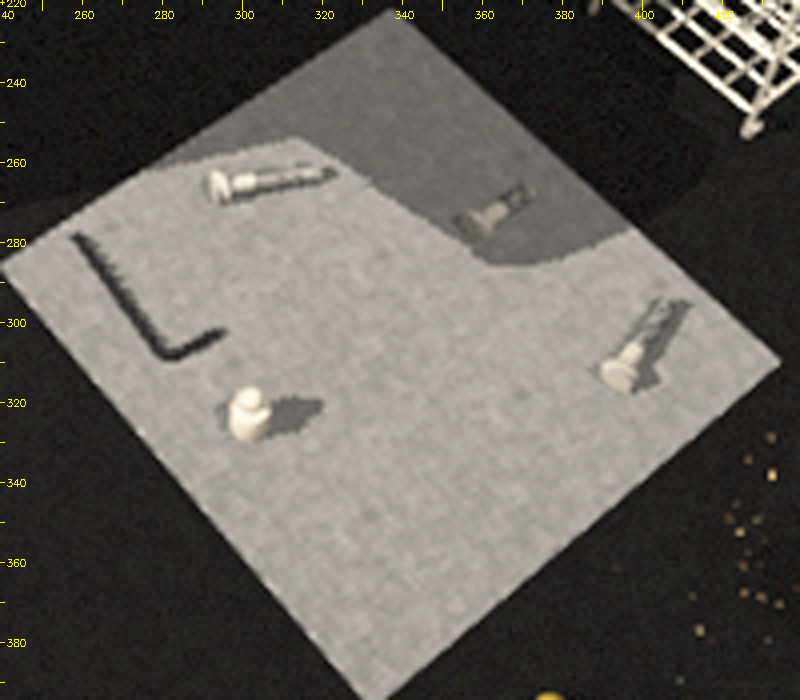

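```bash
python3 -m crank '[[-0.255,0.144,0,0],[-0.255,0.144,0,0],[-0.255,0.144,0,0],[-0.255,0.144,0,0],[-0.255,0.144,0,0],[-0.255,0.144,0,0],[-0.255,0.146,0,0],[0,0,0,0.115],[0,0,0,0.115],[0,0,0,0.115]]' 0
python3 -m crank '[[0,0,0.05,0.115],[0,0,0.1,0.115],[0,0,0.1,0.114],[0,0,0.1,0.114],[0,0,0.05,0.112],[0,0,0,0],[0,0,0,0],[0,0,0,0],[0,0,0,0],[0,0,0,0]]' 0
python3 - <<'E'
from h import *
plan(.598,-.191,.0115,0)
p,d=robot.snapshot('wrist');cv2.imwrite('pics/w9.png',p[:,:,::-1])
E
```

```text
time: 27.1
tool_pos: [0.5986, -0.1909, 0.193]
ee_rot: [-3.138, 0.001, 0.889]
wrist_force: [0.5, 0.7, 0.2]
width: 0.0474
time: 28.35
tool_pos: [0.5993, -0.1908, 0.1155]
ee_rot: [3.141, -0.001, 0.001]
wrist_force: [-0.4, 0.3, -0.3]
width: 0.0472
t 28.35 pos [ 0.5993 -0.1908  0.1155] yaw 0.0009 w 0.0472 F [-0.4  0.3 -0.3]
before-turn shift [-0.007  0.001  0.52 ] minrows 1.7 turn 0.001 rows 0.0 after-turn shift [-0.007  0.001  0.52 ]
```

View pics/w9.png

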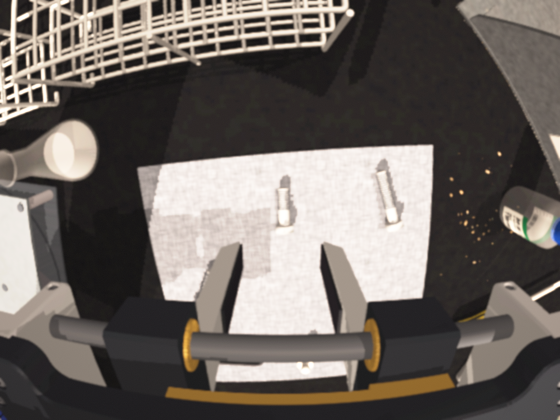

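```bash
python3 - <<'E'
from h import *
p=cv2.imread('pics/w9.png')[:,:,::-1]
crop('pics/w9c.png',p,240,160,340,240,7)
E
```

```text
(no output)
```

View pics/w9c.png

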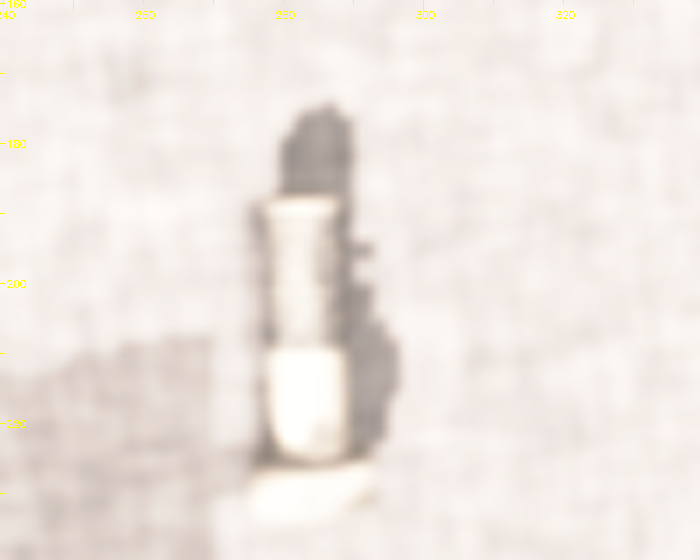

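```bash
python3 - <<'E'
from h import *
m,a=wb(284.5,233,282,188.5,zh=.018)
plan(m[0],m[1],.0115,a)
E
```

```text
mid [ 0.5987 -0.1928] len 0.0377 dir 0.059
t 28.4 pos [ 0.5993 -0.1907  0.1154] yaw 0.0009 w 0.0467 F [-0.4 -0.4  0.7]
before-turn shift [-0.003  0.011  0.519] minrows 1.7 turn -0.037 rows 0.3 after-turn shift [-0.003  0.01   0.519]
```

```bash
python3 -m crank '[[-0.004,0.01,0.15,-0.037],[0,0,0.2,0],[0,0,0.12,0],[0,0,0.049,0],[0,0,0,0],[0,0,0,0],[0,0,0,0],[0,0,0,0],[0,0,0,0],[0,0,0,0]]'
python3 -m crank '[[0,0,0,0],[0,0,0,0],[0,0,0,0],[0,0,0,0],[0,0,0,0],[0,0,-0.1,0],[0,0,-0.2,0],[0,0,-0.2,0],[0,0,-0.05,0],[0,0,0,0]]' 1
python3 - <<'E'
from h import *
plan(.4452,.1894,.12,1.44)
E
```

```text
time: 29.65
tool_pos: [0.5984, -0.1927, 0.0113]
ee_rot: [-3.141, -0.0, 0.059]
wrist_force: [0.4, -0.0, -0.3]
width: 0.0473
time: 30.9
tool_pos: [0.5987, -0.1928, 0.1222]
ee_rot: [3.141, -0.002, 0.059]
wrist_force: [-0.7, -0.1, -0.8]
width: 0.0092
t 30.9 pos [ 0.5987 -0.1928  0.1222] yaw 0.0587 w 0.0092 F [-0.7 -0.1 -0.8]
before-turn shift [-0.654 -1.953  0.011] minrows 6.6 turn -0.879 rows 7.4 after-turn shift [ 1.795 -1.01   0.011]
```

```bash
python3 -m crank '[[-0.093,-0.279,0,0],[-0.093,-0.279,0,0],[-0.093,-0.279,0,0],[-0.093,-0.279,0,0],[-0.094,-0.279,0,0],[-0.094,-0.279,0,0],[-0.094,-0.279,0,0],[0,0,0,-0.112],[0,0,0,-0.112],[0,0,0,-0.112]]'
python3 -m crank '[[0,0,0,-0.112],[0,0,0.03,-0.112],[0,0,0.05,-0.112],[0,0,0.05,-0.112],[0,0,0,-0.095],[0,0,0,0],[0,0,0,0],[0,0,0,0],[0,0,0,0],[0,0,0,0]]'
python3 - <<'E'
from h import *
plan(.4452,.1894,.063,1.44)
p,d=robot.snapshot('wrist');cv2.imwrite('pics/w10.png',p[:,:,::-1]);crop('pics/w10c.png',p,210,150,350,330,3.3)
E
```

```text
time: 32.15
tool_pos: [0.4432, 0.1894, 0.1187]
ee_rot: [-3.14, 0.005, 0.593]
wrist_force: [0.2, -0.9, -1.3]
width: 0.0089
time: 33.4
tool_pos: [0.445, 0.1896, 0.0954]
ee_rot: [3.141, -0.0, 1.439]
wrist_force: [-0.2, -0.1, -1.5]
width: 0.0091
t 33.4 pos [0.445  0.1896 0.0954] yaw 1.439 w 0.0091 F [-0.2 -0.1 -1.5]
before-turn shift [-0.001  0.001  0.162] minrows 0.5 turn -0.001 rows 0.0 after-turn shift [-0.001  0.001  0.162]
```

View pics/w10c.png

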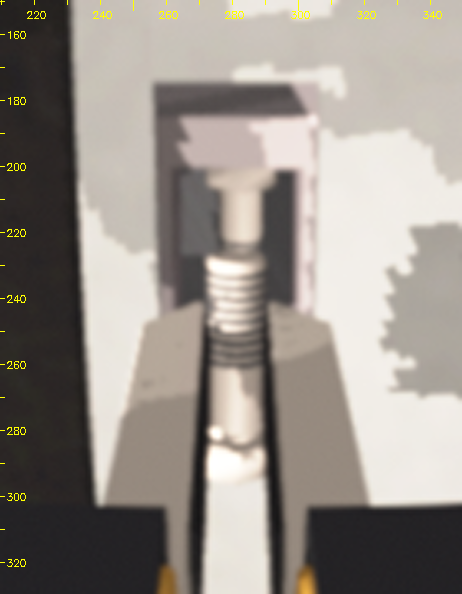

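```bash
python3 - <<'E'
from h import *
w=robot.camera_params('wrist'); z=.0955-.008+.0045
print(at(w,281,225.5,z,True),at(w,281,283,z+.005,True),at(w,281,293,z+.007,True))
plan(.4452,.1894,.063,1.44)
E
```

```text
[0.44767912 0.21086453 0.092     ] [0.44311455 0.17653135 0.097     ] [0.44234961 0.17077412 0.099     ]
t 33.45 pos [0.445  0.1896 0.0954] yaw 1.4392 w 0.0094 F [-0.8 -0.4 -0.5]
before-turn shift [-0.001  0.001  0.162] minrows 0.5 turn -0.001 rows 0.0 after-turn shift [-0.001  0.001  0.162]
```

```bash
python3 -m crank '[[-0.006,0,0.08,0],[0,0,0.06,0],[0,0,0.022,0],[0,0,0,0],[0,0,0,0],[0,0,0,0],[0,0,0,0],[0,0,0,0],[0,0,0,0],[0,0,0,0]]'
python3 -m crank '[[0,0,0,0],[0,0,0,0],[0,0,0,0],[0,0,0,0],[0,0,-0.1,0],[0,0,-0.25,0],[0,0,-0.25,0],[0,0,-0.05,0],[0,0,0,0],[0,0,0,0]]' 0.3
python3 - <<'E'
from h import *
plan(.5245,.179,.0745,.393)
p,d=robot.snapshot('wrist');cv2.imwrite('pics/w11.png',p[:,:,::-1]);crop('pics/w11c.png',p,240,140,430,260,4.2)
w=robot.camera_params('wrist')
def pt(u,v):
    o,r=ray(w,u,v,True); T=w['world_from_camera']; cz=(T[:3,:3].T@r)[2]; return (o+r*d[v,u]/cz).round(4)
zz=[[pt(u,v)[2] for u in range(268,298,3)] for v in range(174,224,5)]; print((np.array(zz)*1000).round(0))
p,d=robot.snapshot('scene');crop('pics/s11.png',p,240,220,440,395,4)
E
```

```text
time: 34.7
tool_pos: [0.4447, 0.1884, 0.0629]
ee_rot: [3.142, -0.0, 1.439]
wrist_force: [0.0, -0.0, -0.4]
width: 0.0087
time: 35.95
tool_pos: [0.4437, 0.188, 0.1905]
ee_rot: [-3.138, 0.002, 1.439]
wrist_force: [-1.1, 0.2, -0.3]
width: 0.0331
t 35.95 pos [0.4437 0.188  0.1905] yaw 1.4394 w 0.0331 F [-1.1  0.2 -0.3]
before-turn shift [0.008 0.407 0.58 ] minrows 2.3 turn 0.666 rows 5.6 after-turn shift [0.356 0.196 0.58 ]
[[47.  8. 11. 28. 28. 25. 25. 23.  9.  8.]
 [47.  9. 10. 34. 34. 35. 24. 22. 10. 10.]
 [48.  9. 28. 34. 35. 33. 21.  9.  8.  9.]
 [47.  9. 29. 33. 34. 32. 21.  9.  8.  9.]
 [47. 10. 10. 33. 33. 29. 21. 16. 10. 10.]
 [46.  9. 28. 32. 31. 28. 20. 16. 10. 10.]
 [48. 24. 28. 31. 31. 24. 19. 15. 10.  8.]
 [48. 28. 34. 34. 34. 32. 27. 10.  9.  9.]
 [47. 26. 24. 24. 25. 24. 25. 25. 24. 24.]
 [49. 42. 42. 42. 42. 42. 40. 40. 41. 42.]]
```

View pics/w11c.png

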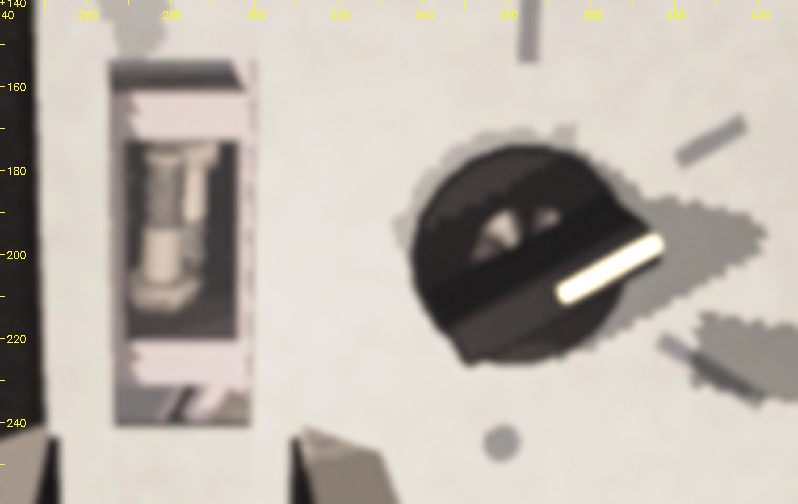

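```bash
python3 -m crank '[[0.004,0.2,0,0],[0.004,0.207,0,0],[0,0,0,0.111],[0,0,0.05,0.111],[0,0,0.1,0.111],[0,0,0.1,0.111],[0,0,0.1,0.111],[0,0,0,0.111],[0,0,0,0],[0,0,0,0]]' 0.1
python3 - <<'E'
from h import *
plan(.5245,.179,.0745,.393)
p,d=robot.snapshot('wrist');cv2.imwrite('pics/w12.png',p[:,:,::-1])
E
```

```text
time: 37.3
tool_pos: [0.5255, 0.1792, 0.1226]
ee_rot: [-3.141, 0.001, 0.396]
wrist_force: [0.3, 0.4, 0.2]
width: 0.0426
t 37.3 pos [0.5255 0.1792 0.1226] yaw 0.3957 w 0.0426 F [0.3 0.4 0.2]
before-turn shift [-0.005 -0.001  0.24 ] minrows 0.8 turn 0.002 rows 0.0 after-turn shift [-0.005 -0.001  0.24 ]
```

View pics/w12.png

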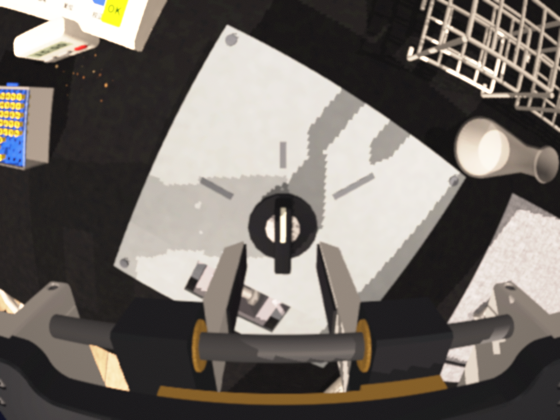

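View pics/s11.png

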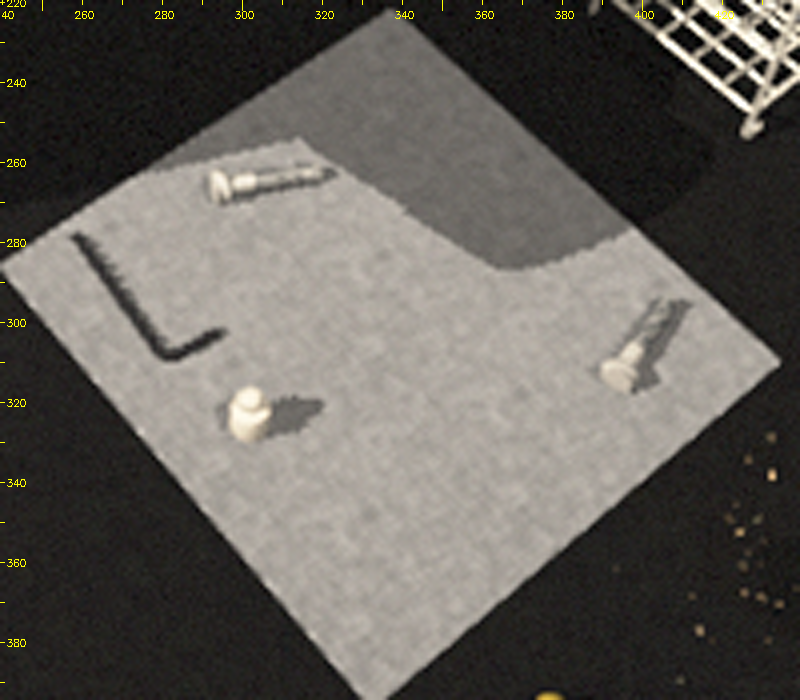

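Knob bar (282,225) lies centred between the jaws; the two medium bolts remain where they were.

```bash
python3 -m crank '[[-0.005,-0.001,0.1,0],[0,0,0.1,0],[0,0,0.04,0],[0,0,0,0],[0,0,0,0],[0,0,0,0],[0,0,0,0],[0,0,0,0],[0,0,0,0],[0,0,0,0]]'
python3 -m crank '[[0,0,0,0],[0,0,0,0],[0,0,0,0],[0,0,0,0],[0,0,0,-0.111],[0,0,0,-0.111],[0,0,0,-0.111],[0,0,0,-0.111],[0,0,0,-0.111],[0,0,0,-0.111]]' 1
python3 -m crank '[[0,0,0,0],[0,0,0,0],[0,0,0,0],[0,0,-0.1,0],[0,0,-0.25,0],[0,0,-0.25,0],[0,0,-0.05,0],[0,0,0,0],[0,0,0,0],[0,0,0,0]]' 0.1
python3 - <<'E'
from h import *
plan(.608,-.286,.11,.34)
p,d=robot.snapshot('wrist');cv2.imwrite('pics/w13.png',p[:,:,::-1])
p,d=robot.snapshot('scene');crop('pics/s13.png',p,240,220,440,395,4)
E
```

```text
time: 38.6
tool_pos: [0.5247, 0.1791, 0.0749]
ee_rot: [-3.142, -0.0, 0.393]
wrist_force: [-0.5, -0.4, 0.3]
width: 0.0421
time: 39.85
tool_pos: [0.5244, 0.1787, 0.0749]
ee_rot: [-3.141, 0.001, 1.445]
wrist_force: [-1.4, -1.1, 0.4]
width: 0.0116
time: 41.1
tool_pos: [0.5237, 0.1789, 0.2026]
ee_rot: [-3.138, 0.001, 1.439]
wrist_force: [-0.8, 0.1, 0.2]
width: 0.042
t 41.1 pos [0.5237 0.1789 0.2026] yaw 1.4393 w 0.042 F [-0.8  0.1  0.2]
before-turn shift [-2.249  0.723  0.463] minrows 7.7 turn 0.7 rows 5.9 after-turn shift [-0.378  2.332  0.463]
```

View pics/w13.png

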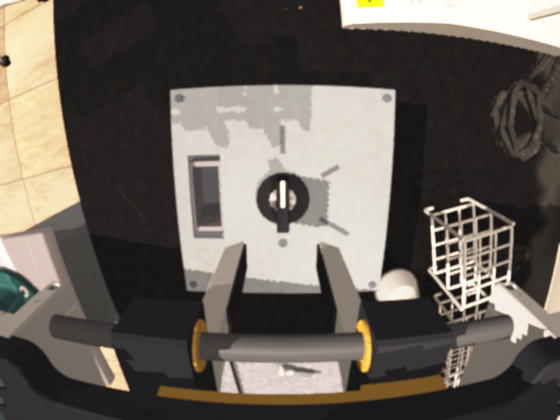

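View pics/s13.png

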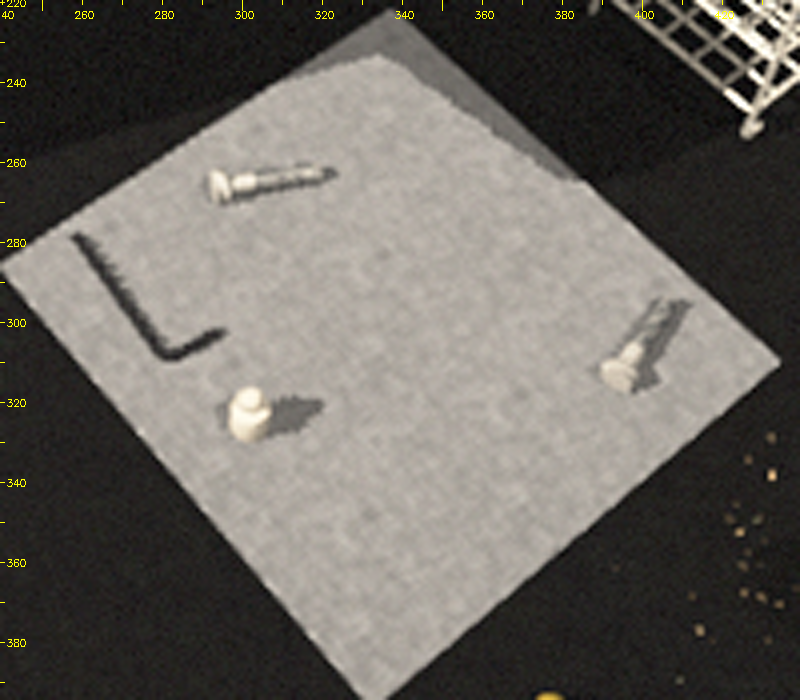

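```bash
python3 -m crank '[[-0.281,0.09,0,0],[-0.281,0.09,0,0],[-0.281,0.09,0,0],[-0.281,0.09,0,0],[-0.281,0.09,0,0],[-0.281,0.09,0,0],[-0.281,0.09,0,0],[-0.281,0.09,0,0],[0,0,0,0.117],[0,0,0,0.117]]' 0
python3 -m crank '[[0,0,0.05,0.117],[0,0,0.1,0.117],[0,0,0.1,0.116],[0,0,0.1,0.116],[0,0,0.08,0],[0,0,0,0],[0,0,0,0],[0,0,0,0],[0,0,0,0],[0,0,0,0]]' 0
python3 - <<'E'
from h import *
plan(.608,-.286,.0115,.34)
p,d=robot.snapshot('wrist');cv2.imwrite('pics/w14.png',p[:,:,::-1]);crop('pics/w14c.png',p,220,140,360,250,5.5)
E
```

```text
time: 42.45
tool_pos: [0.6081, -0.2867, 0.2033]
ee_rot: [-3.139, -0.0, 1.064]
wrist_force: [-1.5, 0.7, 0.6]
width: 0.0469
time: 43.7
tool_pos: [0.6087, -0.2856, 0.1194]
ee_rot: [3.141, -0.001, 0.34]
wrist_force: [-0.0, -0.6, 0.5]
width: 0.047
t 43.7 pos [ 0.6087 -0.2856  0.1194] yaw 0.34 w 0.047 F [-0.  -0.6  0.5]
before-turn shift [-0.004  0.001  0.54 ] minrows 1.7 turn -0.0 rows 0.0 after-turn shift [-0.004  0.001  0.54 ]
```

View pics/w14c.png

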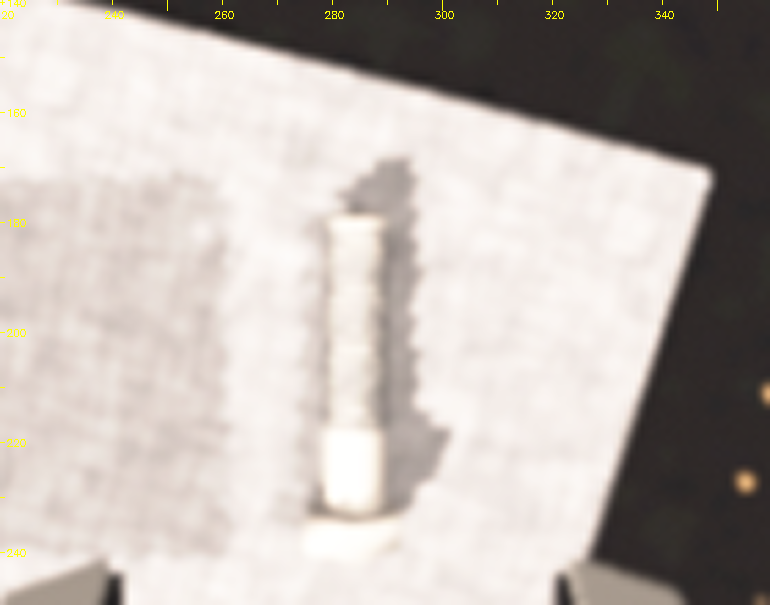

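```bash
python3 - <<'E'
from h import *
m,a=wb(283.5,240.5,284.5,178.5,zh=.018)
plan(m[0],m[1],.0115,a)
E
```

```text
mid [ 0.6086 -0.2885] len 0.0546 dir 0.324
t 43.75 pos [ 0.6086 -0.2856  0.1192] yaw 0.34 w 0.047 F [ 0.4  0.3 -0.4]
before-turn shift [-0.005  0.014  0.539] minrows 1.7 turn 0.01 rows 0.1 after-turn shift [-0.004  0.014  0.539]
```

```bash
python3 -m crank '[[-0.005,0.013,0.17,0.01],[0,0,0.2,0],[0,0,0.12,0],[0,0,0.049,0],[0,0,0,0],[0,0,0,0],[0,0,0,0],[0,0,0,0],[0,0,0,0],[0,0,0,0]]'
python3 -m crank '[[0,0,0,0],[0,0,0,0],[0,0,0,0],[0,0,0,0],[0,0,0,0],[0,0,-0.1,0],[0,0,-0.2,0],[0,0,-0.2,0],[0,0,-0.05,0],[0,0,0,0]]' 1
python3 - <<'E'
from h import *
plan(.4452,.1894,.12,1.44)
E
```

```text
time: 45.0
tool_pos: [0.6084, -0.2883, 0.011]
ee_rot: [-3.141, -0.0, 0.324]
wrist_force: [-0.4, 0.0, 0.0]
width: 0.0472
time: 46.25
tool_pos: [0.6088, -0.2885, 0.1221]
ee_rot: [3.14, -0.001, 0.324]
wrist_force: [-0.4, 0.4, 0.2]
width: 0.009
t 46.25 pos [ 0.6088 -0.2885  0.1221] yaw 0.3241 w 0.009 F [-0.4  0.4  0.2]
before-turn shift [-0.014 -2.525  0.01 ] minrows 8.1 turn -0.71 rows 6.0 after-turn shift [ 2.262 -1.122  0.01 ]
```

```bash
python3 -m crank '[[-0.002,-0.281,0,0],[-0.002,-0.281,0,0],[-0.002,-0.281,0,0],[-0.001,-0.281,0,0],[-0.001,-0.281,0,0],[-0.001,-0.28,0,0],[-0.001,-0.28,0,0],[-0.001,-0.28,0,0],[-0.001,-0.28,0,0],[0,0,0,-0.118]]'
python3 -m crank '[[0,0,0,-0.118],[0,0,0.03,-0.118],[0,0,0.05,-0.118],[0,0,0.05,-0.118],[0,0,0,-0.118],[0,0,0,-0.002],[0,0,0,0],[0,0,0,0],[0,0,0,0],[0,0,0,0]]'
python3 - <<'E'
from h import *
plan(.4452,.1894,.063,1.44)
p,d=robot.snapshot('wrist');cv2.imwrite('pics/w15.png',p[:,:,::-1]);crop('pics/w15c.png',p,210,150,350,330,3.3)
E
```

```text
time: 47.5
tool_pos: [0.4422, 0.1926, 0.1186]
ee_rot: [-3.139, 0.004, 0.52]
wrist_force: [0.7, -0.4, -0.2]
width: 0.0087
time: 48.75
tool_pos: [0.4454, 0.1897, 0.0952]
ee_rot: [3.141, -0.0, 1.439]
wrist_force: [0.3, -0.2, -0.4]
width: 0.0089
t 48.75 pos [0.4454 0.1897 0.0952] yaw 1.439 w 0.0089 F [ 0.3 -0.2 -0.4]
before-turn shift [-0.001 -0.001  0.161] minrows 0.5 turn -0.001 rows 0.0 after-turn shift [-0.001 -0.001  0.161]
```

View pics/w15c.png

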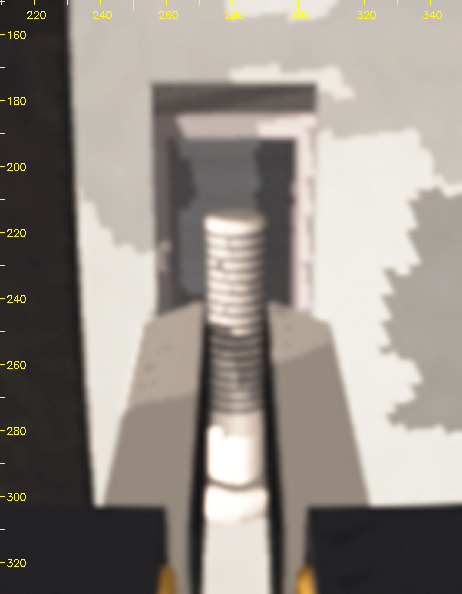

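```bash
python3 - <<'E'
from h import *
w=robot.camera_params('wrist'); z=.0952-.008+.0045
print(at(w,281,214.5,z,True),at(w,281,297,z+.005,True),at(w,281,307,z+.008,True))
E
```

```text
[0.4489584  0.21743578 0.0917    ] [0.44220927 0.16670667 0.0967    ] [0.44149823 0.16135328 0.0997    ]
```

```bash
python3 -m crank '[[0,0,0.08,0],[0,0,0.06,0],[0,0,0.021,0],[0,0,0,0],[0,0,0,0],[0,0,0,0],[0,0,0,0],[0,0,0,0],[0,0,0,0],[0,0,0,0]]'
python3 -m crank '[[0,0,0,0],[0,0,0,0],[0,0,0,0],[0,0,0,0],[0,0,-0.1,0],[0,0,-0.25,0],[0,0,-0.25,0],[0,0,-0.05,0],[0,0,0,0],[0,0,0,0]]' 0.3
python3 - <<'E'
from h import *
plan(.509,-.111,.11,2.77)
p,d=robot.snapshot('wrist');cv2.imwrite('pics/w16.png',p[:,:,::-1]);crop('pics/w16c.png',p,240,140,430,260,4.2)
p,d=robot.snapshot('scene');crop('pics/s16.png',p,240,220,440,395,4)
E
```

```text
time: 50.05
tool_pos: [0.4453, 0.1896, 0.0629]
ee_rot: [-3.142, -0.0, 1.439]
wrist_force: [-0.0, 0.4, -0.0]
width: 0.0089
time: 51.3
tool_pos: [0.4442, 0.1893, 0.1905]
ee_rot: [-3.138, 0.002, 1.439]
wrist_force: [-0.7, 0.6, -0.6]
width: 0.0329
t 51.3 pos [0.4442 0.1893 0.1905] yaw 1.4394 w 0.0329 F [-0.7  0.6 -0.6]
before-turn shift [-1.446  0.518  0.403] minrows 5.1 turn -0.847 rows 7.1 after-turn shift [-0.847 -1.281  0.403]
```

View pics/w16c.png

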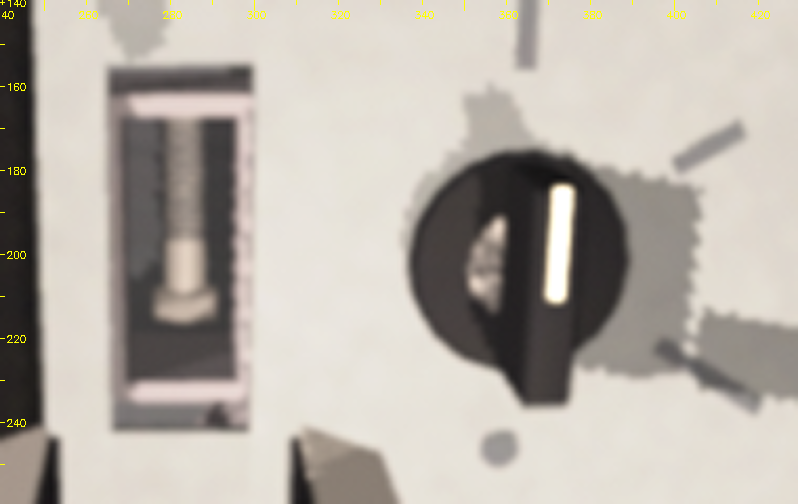

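View pics/s16.png

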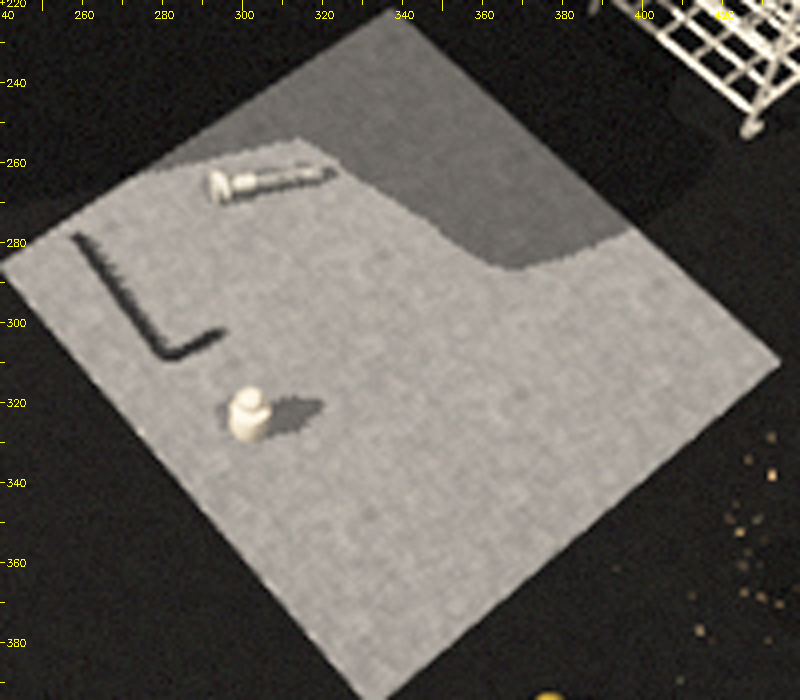

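```bash
python3 -m crank '[[-0.241,0.086,0,0],[-0.241,0.086,0,0],[-0.241,0.086,0,0],[-0.241,0.086,0,0],[-0.241,0.087,0,0],[-0.241,0.087,0,0],[0,0,0,-0.106],[0,0,0,-0.106],[0,0,0,-0.106],[0,0,0,-0.106]]' 0
python3 -m crank '[[0,0,0.05,-0.106],[0,0,0.1,-0.106],[0,0,0.1,-0.106],[0,0,0.1,-0.105],[0,0,0.03,0],[0,0,0,0],[0,0,0,0],[0,0,0,0],[0,0,0,0],[0,0,0,0]]' 0
python3 - <<'E'
from h import *
plan(.509,-.111,.0115,2.77)
p,d=robot.snapshot('wrist');cv2.imwrite('pics/w17.png',p[:,:,::-1]);crop('pics/w17c.png',p,220,140,360,250,5.5)
E
```

```text
time: 52.65
tool_pos: [0.5095, -0.1105, 0.1912]
ee_rot: [-3.14, -0.002, 2.111]
wrist_force: [-0.6, -0.3, -0.4]
width: 0.0469
time: 53.9
tool_pos: [0.5103, -0.1107, 0.1172]
ee_rot: [3.141, 0.001, 2.77]
wrist_force: [0.1, -0.3, -0.9]
width: 0.0469
t 53.9 pos [ 0.5103 -0.1107  0.1172] yaw 2.7696 w 0.0469 F [ 0.1 -0.3 -0.9]
before-turn shift [ 0.005 -0.004  0.528] minrows 1.7 turn -0.0 rows 0.0 after-turn shift [ 0.005 -0.004  0.528]
```

View pics/w17c.png

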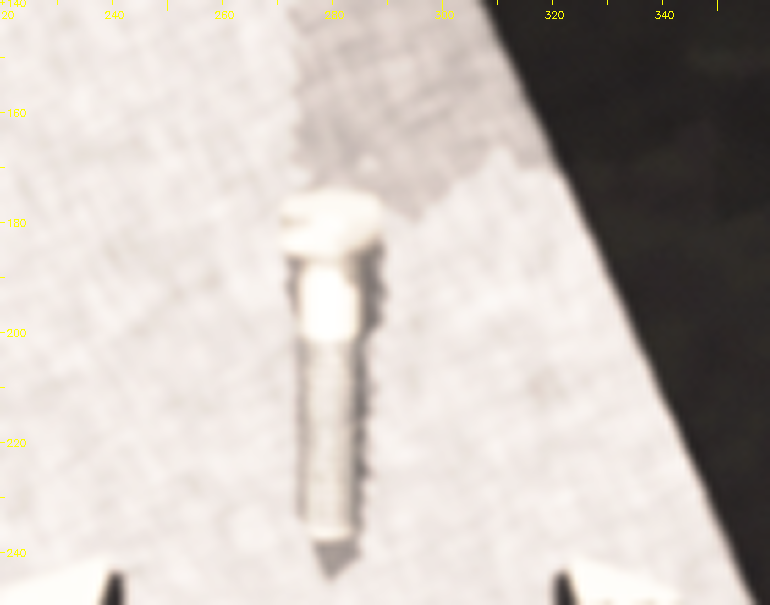

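```bash
python3 - <<'E'
from h import *
m,a=wb(279.5,176,279,237.5)
plan(m[0],m[1],.0115,a+np.pi)
E
```

```text
mid [ 0.5088 -0.1123] len 0.059 dir -0.382
t 53.95 pos [ 0.5102 -0.1107  0.1171] yaw 2.7696 w 0.0472 F [ 0.   0.9 -0. ]
before-turn shift [ 0.003 -0.01   0.528] minrows 1.7 turn 0.007 rows 0.1 after-turn shift [ 0.003 -0.01   0.528]
```

```bash
python3 -m crank '[[0,-0.01,0.15,0.007],[0,0,0.2,0],[0,0,0.12,0],[0,0,0.058,0],[0,0,0,0],[0,0,0,0],[0,0,0,0],[0,0,0,0],[0,0,0,0],[0,0,0,0]]'
python3 -m crank '[[0,0,0,0],[0,0,0,0],[0,0,0,0],[0,0,0,0],[0,0,0,0],[0,0,-0.1,0],[0,0,-0.2,0],[0,0,-0.2,0],[0,0,-0.05,0],[0,0,0,0]]' 1
python3 - <<'E'
from h import *
plan(.4452,.1894,.12,1.44)
E
```

```text
time: 55.2
tool_pos: [0.5094, -0.1125, 0.0113]
ee_rot: [3.142, 0.0, 2.759]
wrist_force: [0.9, -0.0, 0.3]
width: 0.0471
time: 56.45
tool_pos: [0.5094, -0.1125, 0.1211]
ee_rot: [3.141, 0.0, 2.759]
wrist_force: [1.1, 0.4, -0.2]
width: 0.0092
t 56.45 pos [ 0.5094 -0.1125  0.1211] yaw 2.7589 w 0.0092 F [ 1.1  0.4 -0.2]
before-turn shift [0.862 1.28  0.005] minrows 4.9 turn 0.84 rows 7.1 after-turn shift [ 1.455 -0.515  0.005]
```

```bash
python3 -m crank '[[0.144,0.213,0,0],[0.144,0.213,0,0],[0.144,0.213,0,0],[0.144,0.213,0,0],[0.143,0.214,0,0],[0.143,0.214,0,0],[0,0,0,0.105],[0,0,0,0.105],[0,0,0,0.105],[0,0,0,0.105]]'
python3 -m crank '[[0,0,0,0.105],[0,0,0.03,0.105],[0,0,0.05,0.105],[0,0,0.05,0.105],[0,0,0,0],[0,0,0,0],[0,0,0,0],[0,0,0,0],[0,0,0,0],[0,0,0,0]]'
python3 - <<'E'
from h import *
plan(.4452,.1894,.063,1.44)
p,d=robot.snapshot('wrist');cv2.imwrite('pics/w18.png',p[:,:,::-1]);crop('pics/w18c.png',p,210,150,350,330,3.3)
E
```

```text
time: 57.7
tool_pos: [0.4435, 0.189, 0.1183]
ee_rot: [-3.136, -0.001, 2.094]
wrist_force: [-0.5, 0.2, -0.6]
width: 0.0089
time: 58.95
tool_pos: [0.4452, 0.1894, 0.0955]
ee_rot: [3.141, -0.0, 1.44]
wrist_force: [0.1, -0.5, -0.2]
width: 0.0087
t 58.95 pos [0.4452 0.1894 0.0955] yaw 1.4396 w 0.0087 F [ 0.1 -0.5 -0.2]
before-turn shift [0.    0.    0.163] minrows 0.5 turn -0.0 rows 0.0 after-turn shift [0.    0.    0.163]
```

View pics/w18c.png

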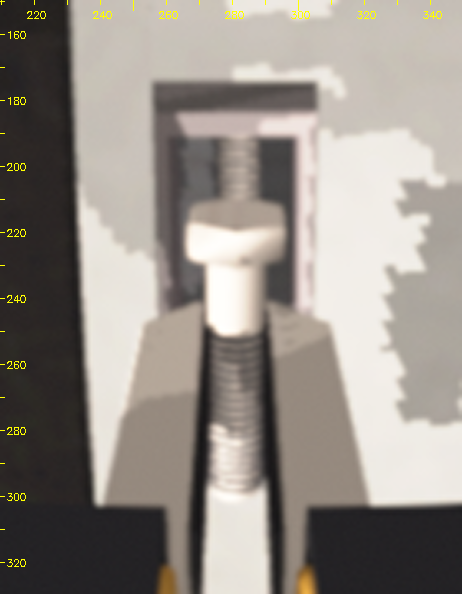

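```bash
python3 - <<'E'
from h import *
w=robot.camera_params('wrist'); z=.0955-.008+.0045
print(at(w,281,219,z+.008,True),at(w,281,211,z-.008,True),at(w,281,299,z,True))
E
```

```text
[0.44871585 0.217237   0.1       ] [0.44864057 0.21674661 0.084     ] [0.44136108 0.16182971 0.092     ]
```

Mid at y 0.1894, exactly on target. Lower and release.

```bash
python3 -m crank '[[0,0,0.08,0],[0,0,0.06,0],[0,0,0.022,0],[0,0,0,0],[0,0,0,0],[0,0,0,0],[0,0,0,0],[0,0,0,0],[0,0,0,0],[0,0,0,0]]'
python3 -m crank '[[0,0,0,0],[0,0,0,0],[0,0,0,0],[0,0,0,0],[0,0,-0.1,0],[0,0,-0.25,0],[0,0,-0.25,0],[0,0,-0.05,0],[0,0,0,0],[0,0,0,0]]' 0.3
python3 - <<'E'
from h import *
plan(.5245,.179,.0745,1.44)
p,d=robot.snapshot('wrist');cv2.imwrite('pics/w19.png',p[:,:,::-1]);crop('pics/w19c.png',p,240,140,430,260,4.2)
w=robot.camera_params('wrist')
def pt(u,v):
    o,r=ray(w,u,v,True); T=w['world_from_camera']; cz=(T[:3,:3].T@r)[2]; return (o+r*d[v,u]/cz).round(4)
zz=[[pt(u,v)[2] for u in range(268,298,3)] for v in range(164,234,5)]; print((np.array(zz)*1000).round(0))
p,d=robot.snapshot('scene');cv2.imwrite('pics/s19.png',p[:,:,::-1])
E
```

```text
time: 60.25
tool_pos: [0.4451, 0.1894, 0.0629]
ee_rot: [-3.142, -0.0, 1.439]
wrist_force: [-0.4, 0.7, -0.6]
width: 0.0088
time: 61.5
tool_pos: [0.444, 0.189, 0.1905]
ee_rot: [-3.138, 0.002, 1.439]
wrist_force: [0.7, -0.9, -0.1]
width: 0.0329
t 61.5 pos [0.444  0.189  0.1905] yaw 1.4394 w 0.0329 F [ 0.7 -0.9 -0.1]
before-turn shift [0.003 0.406 0.58 ] minrows 2.3 turn -0.0 rows 0.0 after-turn shift [0.003 0.406 0.58 ]
[[46. 46. 47. 47. 47. 48. 48. 48. 48. 46.]
 [46.  8. 31. 32. 35. 36. 34. 33.  8.  9.]
 [46.  9.  9.  8. 33. 32. 31. 11.  7.  8.]
 [47.  9.  9.  9. 32. 32. 32.  8.  9.  9.]
 [46.  8.  9.  9. 33. 32. 31.  8.  8.  8.]
 [47. 10.  8.  9. 32. 32. 32.  9.  9. 10.]
 [48.  9.  8.  9. 33. 34. 32.  9.  8.  9.]
 [47.  8. 10.  9. 33. 34. 32. 10.  8.  8.]
 [47. 10.  9.  6. 34. 34. 33. 11.  8.  8.]
 [48.  8.  9. 17. 35. 34. 33. 21.  9. 10.]
 [46.  9.  8. 23. 35. 36. 34. 23.  9.  8.]
 [47. 10. 11. 12. 10. 12. 13. 13. 12. 11.]
 [48. 28. 28. 28. 27. 28. 29. 28. 28. 30.]
 [47. 44. 44. 43. 44. 44. 44. 44. 44. 43.]]
```

View pics/w19c.png

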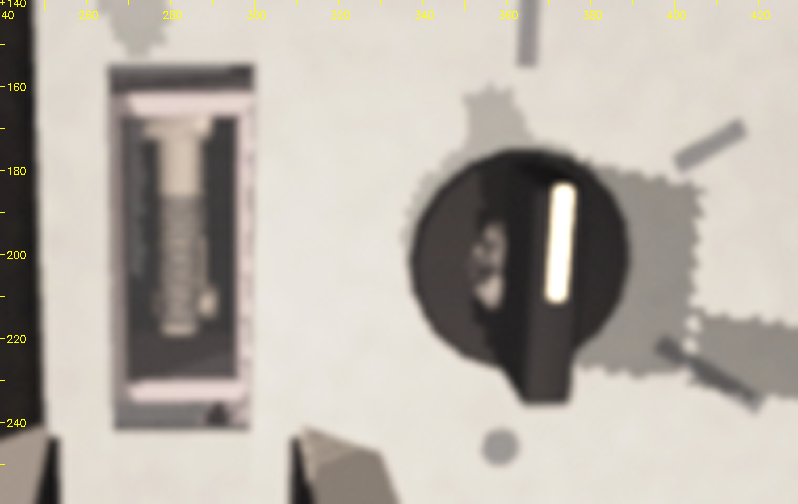

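View pics/s19.png

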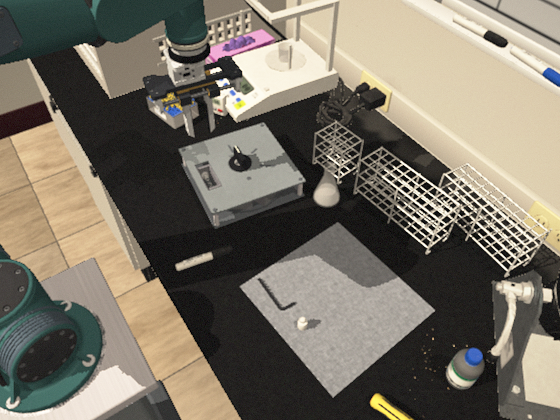

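```bash
python3 -m crank '[[0.001,0.2,0,0],[0.001,0.206,0,0],[0,0,0.1,0],[0,0,0.2,0],[0,0,0.1,0],[0,0,0,0],[0,0,0,0],[0,0,0.1,0],[0,0,0.08,0],[0,0,0,0]]' 0.1
python3 - <<'E'
from h import *
plan(.5245,.179,.0745,1.44)
E
```

```text
time: 62.85
tool_pos: [0.5248, 0.179, 0.0759]
ee_rot: [-3.139, 0.001, 1.439]
wrist_force: [0.4, 0.2, -0.2]
width: 0.0424
t 62.85 pos [0.5248 0.179  0.0759] yaw 1.4394 w 0.0424 F [ 0.4  0.2 -0.2]
before-turn shift [ 0.    -0.002  0.007] minrows 0.0 turn -0.0 rows 0.0 after-turn shift [ 0.    -0.002  0.007]
```

```bash
python3 -m crank '[[0,0,0,0],[0,0,0,0],[0,0,0,0],[0,0,0,0],[0,0,0,0.111],[0,0,0,0.111],[0,0,0,0.111],[0,0,0,0.111],[0,0,0,0.111],[0,0,0,0.111]]' 1
python3 -m crank '[[0,0,0,0],[0,0,0,0],[0,0,0,0],[0,0,-0.1,0],[0,0,-0.2,0],[0,0,-0.1,0],[0,0,0,-0.118],[0,0,0,-0.118],[0,0,0,-0.118],[0,0,0,-0.118]]' 0.1
python3 -m crank '[[0,0,0,-0.118],[0,0,0,-0.118],[0,0,0,-0.118],[0,0,0,-0.118],[0,0,0,-0.118],[0,0,0,-0.118],[0,0,0,-0.118],[0,0,0,-0.118],[0,0,0,-0.118],[0,0,0,-0.118]]'
python3 -m crank '[[0,0,0,-0.116],[0,0,0,-0.116],[0,0,0,-0.116],[0,0,0,0],[0,0,0,0],[0,0,0,0],[0,0,0,0],[0,0,0,0],[0,0,0,0],[0,0,0,0]]'
python3 - <<'E'
from h import *
plan(.5245,.179,.0745,3.535)
p,d=robot.snapshot('wrist');cv2.imwrite('pics/w20.png',p[:,:,::-1])
E
```

```text
time: 64.1
tool_pos: [0.5258, 0.1784, 0.0775]
ee_rot: [3.14, -0.0, 0.387]
wrist_force: [-1.7, -2.9, 2.1]
width: 0.012
time: 65.35
tool_pos: [0.5257, 0.1792, 0.1568]
ee_rot: [3.142, -0.0, 1.142]
wrist_force: [-0.2, -0.0, -0.6]
width: 0.0422
time: 66.6
tool_pos: [0.5257, 0.1792, 0.1568]
ee_rot: [3.141, 0.0, 2.995]
wrist_force: [0.0, 0.4, -0.6]
width: 0.0423
time: 67.85
tool_pos: [0.5257, 0.1791, 0.157]
ee_rot: [3.142, 0.0, -2.748]
wrist_force: [-0.6, -0.2, -1.0]
width: 0.0419
t 67.85 pos [0.5257 0.1791 0.157 ] yaw -2.7485 w 0.0419 F [-0.6 -0.2 -1. ]
before-turn shift [0.006 0.002 0.412] minrows 1.3 turn -0.0 rows 0.0 after-turn shift [0.006 0.002 0.412]
```

View pics/w20.png

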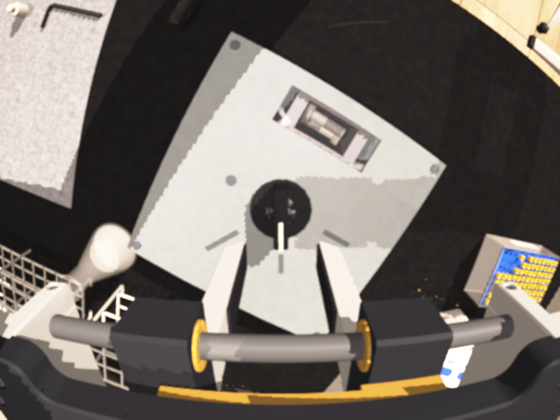

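```bash
python3 -m crank '[[0.005,0.002,0.1,0],[0,0,0.2,0],[0,0,0.11,0],[0,0,0,0],[0,0,0,0],[0,0,0,0],[0,0,0,0],[0,0,0,0],[0,0,0,0],[0,0,0,0]]'
python3 -m crank '[[0,0,0,0],[0,0,0,0],[0,0,0,0],[0,0,0,0],[0,0,0,0.111],[0,0,0,0.111],[0,0,0,0.111],[0,0,0,0.111],[0,0,0,0.111],[0,0,0,0.111]]' 1
python3 -m crank '[[0,0,0,0.111],[0,0,0,0.111],[0,0,0,0.111],[0,0,0,0.111],[0,0,0,0.111],[0,0,0,0.111],[0,0,0,0],[0,0,0,0],[0,0,0,0],[0,0,0,0]]'
python3 -m crank '[[0,0,0,0],[0,0,0,0],[0,0,0,0],[0,0,-0.1,0],[0,0,-0.25,0],[0,0,-0.25,0],[0,0,-0.1,0],[0,0,0,0],[0,0,0,0],[0,0,0,0]]' 0.1
python3 - <<'E'
from h import *
plan(.5245,.179,.0745,1.44)
p,d=robot.snapshot('wrist');cv2.imwrite('pics/w21.png',p[:,:,::-1]);crop('pics/w21c.png',p,160,80,410,290,3)
E
```

```text
time: 69.15
tool_pos: [0.5246, 0.1791, 0.0749]
ee_rot: [3.141, 0.0, -2.748]
wrist_force: [-0.4, 0.1, 0.1]
width: 0.0423
time: 70.4
tool_pos: [0.5249, 0.1773, 0.0749]
ee_rot: [-3.139, 0.002, 2.482]
wrist_force: [0.8, -5.0, 0.3]
width: 0.0118
time: 71.65
tool_pos: [0.5241, 0.177, 0.0749]
ee_rot: [-3.141, 0.004, 1.442]
wrist_force: [-1.4, -6.5, 1.3]
width: 0.012
time: 72.9
tool_pos: [0.5237, 0.179, 0.2128]
ee_rot: [-3.138, 0.001, 1.443]
wrist_force: [0.4, -0.1, -0.8]
width: 0.0422
t 72.9 pos [0.5237 0.179  0.2128] yaw 1.4426 w 0.0422 F [ 0.4 -0.1 -0.8]
before-turn shift [0.001 0.004 0.691] minrows 2.2 turn 0.002 rows 0.0 after-turn shift [0.001 0.004 0.691]
```

View pics/w21c.png

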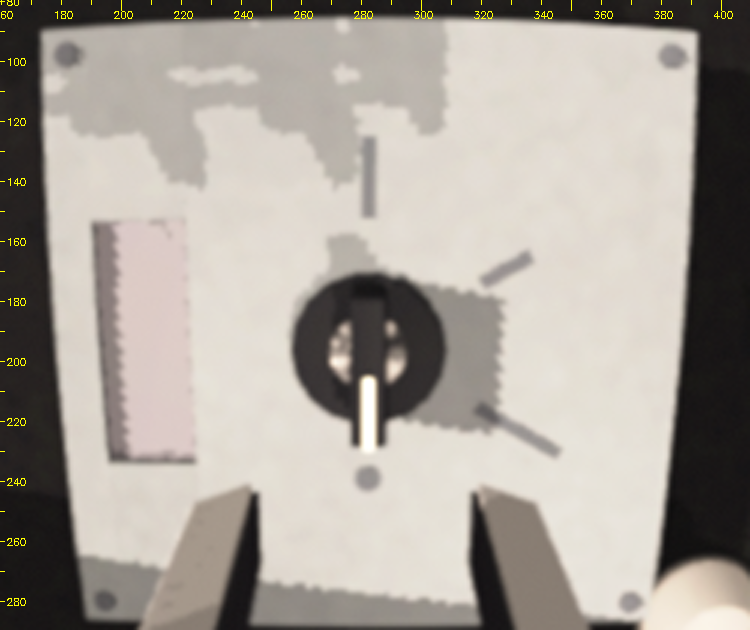

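```bash
python3 - <<'E'
from h import *
p,d=robot.snapshot('scene');cv2.imwrite('pics/s22.png',p[:,:,::-1])
E
```

```text
(no output)
```

View pics/s22.png

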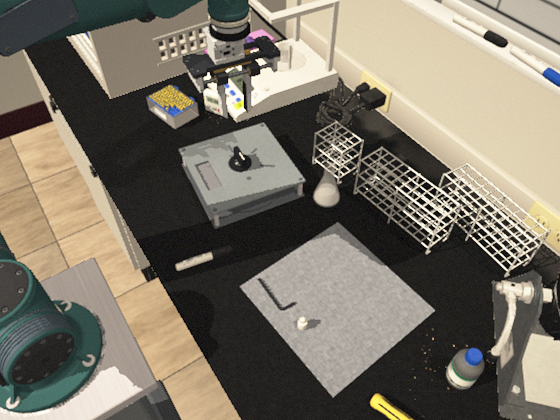

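The mat holds only the hex key (278,295) and the weight (302,324). The flask (326,192) hasn't moved, the window is shut and the gripper is clear.

```bash
python3 -c "
from bench import robot
print(robot.close_job())"
```

```text
the job is handed in; nothing more can be done
None
```

All five bolts on the mat are sorted: one long, two short and two medium, each loaded through its own gauge slot. I then turned the knob back to closed and handed the job in at about 73 s of the 210 s allowed.

**In the slots:** After each drop the wrist picture showed the bolt in the right compartment. Depth readings put the top of each two-bolt stack at about 35 mm, below the drum top at 48 mm.

**At the end:** The last pictures show the pointer at the dot, a blank under the window and no bolts left on the mat. The hex key, weight and flask are where they started, and the gripper is clear of everything.

No check failed. Bolt and window positions measured from the different cameras agreed to within a few millimetres. I saw no knocked bolt and no slackened grip.

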